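# Demould, rack and lock the reference slabs

### The arm

A 7-joint arm with a two-finger parallel gripper is mounted at the origin on the work surface. World frame = base frame: x ahead of the robot, y to its left, z up, the work surface at z = 0. Lengths are in m, angles in rad, forces in N, time in s.
With the tool pointing down it reaches from about 0.4 to 0.875 m from the base axis. Payload 6.5 kg.
Tool frame: the origin (TCP) lies on the mounting face of the last link; the fingertips stand 173 mm ahead of it and the grasp point (between the pads) lies 155 mm ahead of it; z points along the fingers, y is the line along which they close (so a half turn about z gives the same grasp; the last joint's range is limited). The gripper opens to 85 mm and grips with 20 to 120 N. Pads are 22 mm wide; open, the fingers measure 114 mm over their backs; the gripper's body (76 mm by 85 mm) begins 54 mm behind the grasp point. The pads swing forward as they close: fully open they stand 13 mm farther back than shut.
Start: joints at [1.044, 0.536, -0.004, 1.538, 0.003, 1.067, -0.071], TCP at [0.289, -0.582, 0.405] pointing down, gripper open.
Joint ranges: [-2.7, 2.7], [-0.37, 2.16], [-1.27, 1.26], [0.24, 2.4], [-1.31, 4.45], [0.19, 1.91], [-2.76, 2.76]. Speed limits (rad/s): [2.39, 2.39, 3.14, 3.14, 3.14, 3.14, 3.14].

### API

Orientations are given as [roll, pitch, yaw] about the fixed x, y, z axes, in that order (R = Rz(yaw) Ry(pitch) Rx(roll)).
In Python, from rig import manip gives the robot as it stands.
- The arm moves only by the tool send_rows, never from a script. Its argument "deltas" is a list that holds one entry, the list of rows, each a list of 5 numbers: the opening, from 0 (shut) to 1 (fully open), then the shift along the tool's x, y, z in cm, then the turn about the tool's z in rad. A call has 1 to 10 rows; each row shifts and turns the commanded pose from where the row before left it, along the tool's axes as they then stand; what a row does not reach is not made up. A row lasts 1/12 s, in which the tool goes at most 41.7 mm and 7.16 degrees, less where a joint would pass 70% of its speed; a pose out of reach is approached as far as the arm can. A call with a gripper value outside its range is refused whole. The fingers move at their own pace and stop on an object; "squeeze" is the grip in N (left out, the last holds). Time passes only in rows, so rows that do not move let the fingers close. It gives the time, the measured TCP pose, the force, the opening and the grip force at its end, in the units of the state.
- manip.read_state(): the state, without advancing time (a new reading comes with each control period).
- manip.grab_frame(name): name is "scene" or "top"; returns a dict with "img" (480x640x3 uint8, red, green, blue), "range_z" (480x640 float32, m along the optical axis (not along the pixel's ray), 0 where there is no reading), "fov_y" (degrees; the focal length in pixels is half the picture's height over the tangent of half this angle, whatever the lens; pixels are square), "cx", "cy" (the principal point, pixels), "D" ([k1, k2, p1, p2, k3] as OpenCV has them; the pictures are not rectified), "position" and "attitude" of the camera in the world. Camera axes: x right, y down, z forward; pixel columns grow to the right and rows downward; lengths in m; the calibration is good to about 2 mm. A picture is of the moment at which its call begins.
- manip.sign_off(): hands the job in; it is judged then, once.
Trained networks look in a picture, given as the dict that the camera call returned (one of the last four; its "shot" number tells which), for a name from the list of things; names that differ only in an ending like _2 or _b are one class to them, and where a whole thing is asked for, a point or a joint stands for the part that bears it (a point fixed in the world has none). Each returns a list of dicts, best first, with "p" (0 to 1); they miss things now and then, are a little off and sometimes report something else, mostly with a low value. They report only what shows in the picture. A call takes as long as a camera call. They do not tell look-alikes from the thing itself.
- manip.outline_of(picture, name): "pixels" (480x640 bool, what is visible of it) and "position" ([column, row] in pixels, amid what is visible of it).
- manip.tip_of(picture, name): "position" ([column, row] in pixels: a listed point, or the origin of a listed thing).
The state is a dict: "t": time; "joint_positions": joint angles; "joint_vel": joint speeds; "joint_efforts": joint torques, N m; "ee_pos": TCP position; "ee_rot": TCP orientation; "force": force on the tool from outside, world axes, zero at the start; "torque": the same for the moment, N m; "gripper_width": finger opening in m; "gripper_force": force on a finger pad.
Only numpy, scipy, OpenCV 4.12 (cv2) and the standard library are available. Lean on these libraries where they do the work, as an engineer would, in place of code of your own. Each camera call takes 0.05 s, during which the arm holds its last target. There are 200 camera calls.

### The job

The resin reference slabs for carabiner inspection are ready to be racked: first turn the lock ring of the grey rack fully back to its open mark, which lowers the keeper bar in front of the slots. Then lift those still in the casting mould out of their cavities, take those on the rubber mat too, and slide each one nose first, rib left outside, fully home into a slot of its own of the rack (any slot); only when all are home, turn the ring to its locked mark (pointer straight out of the slot side) so that the keeper rises behind them, and leave the other gear where it lies.

Things in the scene. Friction and masses are not known exactly. Their poses are not given: they have to be found in the camera images.
- slab_a: White resin slab, carabiner outline set flush in its top, 100 x 46 x 8 mm (x, y, z), 130 g. Origin: centre of the underside; +x is the nose, which enters the slot first. At the tail an upright rib to grip: x -50 to -28 mm (centre -39), 10 mm thick in y, its top 41 mm above the underside. May be absent. Starts in a mould cavity.
- slab_b: White slab about 100 x 46 x 8 mm with an upright rib at its tail: same as slab_a. May be absent. Starts in a mould cavity.
- slab_c: White slab about 100 x 46 x 8 mm with an upright rib at its tail: same as slab_a. May be absent. Starts on the mat.
- slab_d: White slab about 100 x 46 x 8 mm with an upright rib at its tail: same as slab_a. May be absent. Starts on the mat.
- mould: Fixed open dark steel casting mould, 132 x 164 x 16 mm. Origin: centre of the underside. Two cavities 104 x 50 mm, 8 mm deep (floor 8 mm up), long side along x, centred at y = +40 and -40 mm, the slabs' tails to -x. A slab's top is flush with the rim; only its rib stands proud.
- mat: Fixed black rubber mat, 160 x 230 x 2 mm, origin at the centre of its underside.
- rack: Fixed grey rack, 130 x 281 mm, roof 42 mm high. Origin on the table under the middle of the slot mouths; +x runs into the slots, whose mouths face -x. Four slots, 66 mm apart, 49 mm wide, 11 mm high, 66 mm deep to a stop, floor 22 mm up and running on as a ledge 48 mm in front of the mouths. A slab fully home has its origin 16 mm inside the mouth and 34 mm of tail, with the rib, outside.
- slot0 (a point): Centre of the mouth of slot 0 at floor level (slots 0 to 3 go from +y to -y of the rack); axes as the rack's, +x into the slot. Wedge-shaped wall fronts, 8 mm long, guide a slab in; the roof over it is 33 to 42 mm above the table.
- slot1 (a point): Centre of the mouth of slot 1 at floor level (slots 0 to 3 go from +y to -y of the rack); axes as the rack's, +x into the slot. Wedge-shaped wall fronts, 8 mm long, guide a slab in; the roof over it is 33 to 42 mm above the table.
- slot2 (a point): Centre of the mouth of slot 2 at floor level (slots 0 to 3 go from +y to -y of the rack); axes as the rack's, +x into the slot. Wedge-shaped wall fronts, 8 mm long, guide a slab in; the roof over it is 33 to 42 mm above the table.
- slot3 (a point): Centre of the mouth of slot 3 at floor level (slots 0 to 3 go from +y to -y of the rack); axes as the rack's, +x into the slot. Wedge-shaped wall fronts, 8 mm long, guide a slab in; the roof over it is 33 to 42 mm above the table.
- keeper (a joint): Height of the steel keeper bar, m, worked by the ring: 0 = down, sunk in the ledge; about 0.0086 = up, 8 mm above the slots' floor, when the ring is locked. It runs along all four slots, 39 to 46 mm in front of the mouths (a slab fully home ends 34 mm in front), so up it bars the way in and holds the slabs in.
- ring_grip (a point): On the upright axis of the lock ring, at half its height, 57.5 mm above the table. Ring: knurled aluminium collar 52 mm across, 25 mm high (45 to 70 mm above the table) on the rack's roof, 42 mm behind the mouths, with one pointer, 9 mm wide and 8 mm high, sticking out 14 mm at its foot. Axes turn with the ring: the pointer lies along its +y.
- ring (a joint): Turn of the lock ring, rad, growing counter-clockwise seen from above: 0 = open, pointer along the rack's +y; 1.57 = locked, pointer along the rack's -x (out of the slot side) on the white mark; end stop at 1.62. Stiff; it stays where it is left.
- carabiner_1: Bystander: a silver autolock carabiner, to be left where it lies.
- carabiner_2: Bystander: a silver autolock carabiner, to be left where it lies.
- swivel: Bystander: the steel swivel, to be left where it lies.
- pulley: Bystander: the pulley, to be left where it lies.
- ruler: Bystander: the ruler, to be left where it lies.
- jar: Bystander: the jar, to be left where it lies.
- brush: Bystander: the brush, to be left where it lies.
Things that resemble listed ones, but are neither listed nor needed, are in the scene too. Leave any blue or turquoise look-alike of the slab_c alone. What is shaped like the slab_d but green is not meant.

How it is judged:
By the outcome, as a careful person would: the job done as asked, in the order asked, and still so for the second after the job is handed in, with the robot touching nothing.
Of slab_a, slab_b, slab_c, slab_d only 3 to 4 are there at a start; the rules pass over those that are not, and their reading is None.
At some moment in a run one of slab_c, slab_d may be knocked a few centimetres aside while the robot is not near it.
Once in a run the grip may slacken for a moment while it holds something.
It also fails if it takes over 210 s, if anything falls off the work surface, if the arm or the gripper's body presses on something with over 40 N, if the wrist force passes 120 N, or if a joint passes its speed limit or range.

## Working session

There is one attempt and no reset: what is moved stays moved. The work goes in short steps, Python scripts to look and compute and a tool call to move; the robot and the scene stay as the last step left them, time stands still between calls to the robot, and variables do not carry over. Pictures are saved under pics/ and viewed, at most 14 in all, crops included, and the job is handed in when it is done.

Besides the shell and the picture viewer there is one more tool, called after ">>>" in YAML: its name, and indented under it one key for each argument. send_rows: Moves the arm, as the interface text tells. Its arguments: {"type":"object","properties":{"deltas":{"type":"array"},"squeeze":{"type":"number"}},"required":["deltas"]}

```bash
ls; mkdir -p pics
cat > h.py <<'E'
import numpy as np, cv2
from scipy.spatial.transform import Rotation as Rn
from rig import manip
def cam(f):
    F=240/np.tan(np.radians(f["fov_y"])/2)
    K=np.array([[F,0,f["cx"]],[0,F,f["cy"]],[0,0,1]]);D=np.array(f["D"],float)
    a=np.array(f["attitude"],float)
    R=a if a.shape==(3,3) else Rn.from_euler('xyz',a).as_matrix()
    return K,D,R,np.array(f["position"],float)
def rays(f,px):
    K,D,R,p=cam(f)
    u=cv2.undistortPoints(np.array(px,float).reshape(-1,1,2),K,D).reshape(-1,2)
    return np.c_[u,np.ones(len(u))]@R.T,p
def at_z(f,px,z):
    d,p=rays(f,px); return p+d*((z-p[2])/d[:,2])[:,None]
def by_depth(f,px):
    d,p=rays(f,px);q=np.round(np.array(px)).astype(int).reshape(-1,2)
    return p+d*f["range_z"][q[:,1],q[:,0]][:,None]
def proj(f,P):
    K,D,R,p=cam(f);rv=cv2.Rodrigues(R.T)[0]
    return cv2.projectPoints(np.array(P,float).reshape(-1,1,3),rv,-R.T@p,K,D)[0].reshape(-1,2)
def save(f,n): cv2.imwrite(f"pics/{n}.png",f["img"][:,:,::-1])
E
python3 - <<'E'
from h import *
np.set_printoptions(precision=4,suppress=True)
print(manip.read_state())
for n in("scene","top"):
    f=manip.grab_frame(n);save(f,n+"0");print(n,f["position"],f["attitude"],f["fov_y"],f["D"],f["shot"])
    for k in("slab_a","mould","mat","rack","ring"):
        for o in manip.outline_of(f,k): print(k,round(o["p"],2),np.round(o["position"]),o["pixels"].sum())
    for k in("slab_a","mould","mat","rack","ring_grip","slot0","slot1","slot2","slot3"):
        print(k,[(round(o["p"],2),np.round(o["position"],1).tolist(),by_depth(f,[o["position"]])[0].round(3).tolist()) for o in manip.tip_of(f,k)])
E
```

```text
pics
{'t': 0.0, 'joint_positions': array([ 1.0438,  0.5372, -0.0044,  1.5389,  0.0026,  1.0673, -0.0712]), 'joint_vel': array([ 0.0026,  0.0006, -0.0001, -0.001 ,  0.0002, -0.0009, -0.0008]), 'joint_efforts': array([  0.0001, -58.3416,   1.0485, -25.9106,   0.0123,   0.0094,
        -0.    ]), 'ee_pos': array([ 0.2888, -0.5819,  0.4038]), 'ee_rot': array([-3.1398,  0.0002,  0.4608]), 'force': array([ 0.3118,  0.2102, -0.1901]), 'torque': array([ 0.0006,  0.0362, -0.0408]), 'gripper_force': 0.0, 'gripper_width': 0.08547352096020815}
scene [ 1.5457 -0.2119  0.7803] [-2.1395 -0.019   1.3145] 55.36966187688074 [0.0061 0.     0.     0.     0.    ] 1
slab_a 0.83 [359. 241.] 339
slab_a 0.8 [202. 258.] 366
slab_a 0.66 [393. 233.] 377
slab_a 0.65 [178. 258.] 404
slab_a 0.6 [438. 224.] 306
slab_a 0.56 [490. 244.] 122
slab_a 0.53 [385. 206.] 240
mould 0.96 [189. 263.] 1162
mat 0.6 [372. 241.] 1429
mat 0.59 [192. 311.] 758
rack 0.6 [287. 291.] 4261
ring 0.67 [289. 277.] 347
slab_a [(0.93, [205.4, 258.3], [0.429, -0.24, 0.015]), (0.67, [177.1, 258.7], [0.413, -0.318, 0.015]), (0.64, [359.8, 243.6
[... 2628 characters left out ...]
.2], [0.594, -0.003, 0.02]), (0.63, [404.3, 202.0], [0.6, -0.142, 0.022]), (0.55, [326.8, 206.8], [0.586, 0.065, 0.023])]
slot1 [(0.91, [378.5, 205.5], [0.59, -0.073, 0.021]), (0.7, [352.2, 204.2], [0.594, -0.003, 0.02]), (0.63, [404.3, 202.0], [0.6, -0.142, 0.022]), (0.55, [326.8, 206.8], [0.586, 0.065, 0.023])]
slot2 [(0.91, [378.5, 205.5], [0.59, -0.073, 0.021]), (0.7, [352.2, 204.2], [0.594, -0.003, 0.02]), (0.63, [404.3, 202.0], [0.6, -0.142, 0.022]), (0.55, [326.8, 206.8], [0.586, 0.065, 0.023])]
slot3 [(0.91, [378.5, 205.5], [0.59, -0.073, 0.021]), (0.7, [352.2, 204.2], [0.594, -0.003, 0.02]), (0.63, [404.3, 202.0], [0.6, -0.142, 0.022]), (0.55, [326.8, 206.8], [0.586, 0.065, 0.023])]
```

Run:
```python
import cv2
i=cv2.imread("pics/top0.png");cv2.imwrite("pics/t_crop.png",cv2.resize(i[140:380,110:510],None,fx=2,fy=2,interpolation=cv2.INTER_CUBIC))
```

```text
(no output)
```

View pics/t_crop.png

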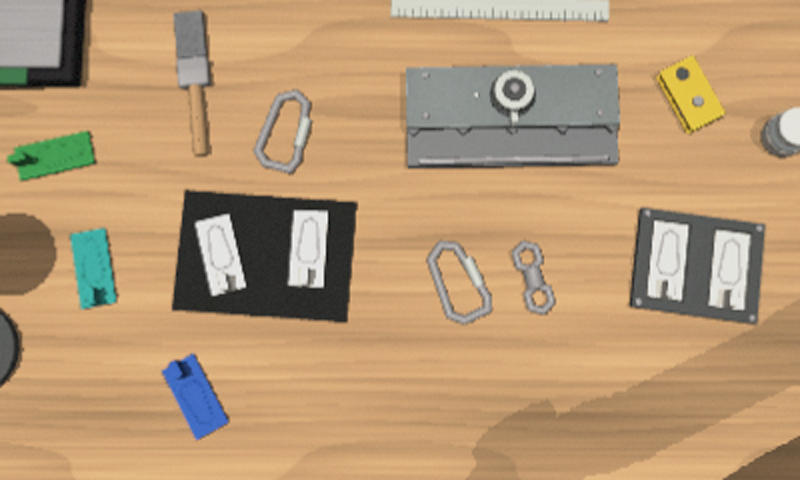

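View pics/scene0.png

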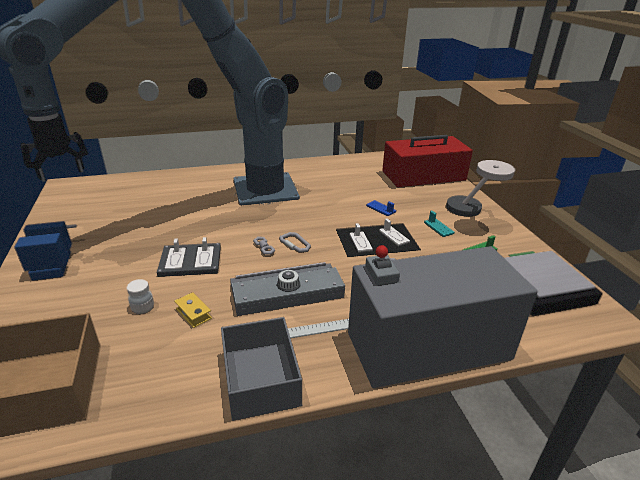

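Top view (crop shown 2x, offset 110,140): four white slabs — mould at full-picture px (440,269) and (473,273), mat at (264,265) and (217,268). Look-alikes: green (137,218), teal (157,275), blue (207,339). The ring pointer at (367,197) points out of the slot side, and the keeper shows raised along the ledge. All the tails point towards the robot. I choose the four white ones.

```bash
cat >> h.py <<'E'
from scipy.optimize import minimize
def box(x0,x1,y0,y1,z0,z1): return np.array([[x,y,z] for x in(x0,x1) for y in(y0,y1) for z in(z0,z1)])/1000.
SLAB=[box(-50,50,-23,23,0,8),box(-50,-28,-5,5,8,41)]
RACK=[box(-48,0,-140.5,140.5,0,22),box(0,82,-140.5,140.5,0,42)]
MOULD=[box(-66,66,-82,82,0,16)]
def place(P,p,z): 
    c,s=np.cos(p[2]),np.sin(p[2]); return P@np.array([[c,-s,0],[s,c,0],[0,0,1]]).T+[p[0],p[1],z]
def mask(f,kind,ctr,r):
    S=6; x0,y0=int(ctr[0]-r),int(ctr[1]-r); x0=max(x0,0);y0=max(y0,0)
    I=f["img"][y0:int(ctr[1]+r),x0:int(ctr[0]+r)]
    I=cv2.resize(I,None,fx=S,fy=S,interpolation=cv2.INTER_CUBIC).astype(float)
    mx,mn=I.max(2),I.min(2)
    if kind=="white": m=(mn>125)&(mx-mn<45)
    elif kind=="grey": m=(mx-mn)<0.25*mx+2
    else: m=(mx<90)
    m=m.astype(np.uint8);k=np.ones((S,S),np.uint8)
    m=cv2.morphologyEx(m,cv2.MORPH_OPEN,k) if kind!="white" else m
    n,l,st,_=cv2.connectedComponentsWithStats(m)
    b=1+np.argmax(st[1:,4]); m=(l==b).astype(np.uint8)
    c=max(cv2.findContours(m,cv2.RETR_EXTERNAL,cv2.CHAIN_APPROX_NONE)[0],key=cv2.contourArea)
    o=np.zeros_like(m)
    cv2.fillPoly(o,[cv2.convexHull(c) if kind!="grey" else c],1)
    return o,(x0,y0,S)
def render(f,parts,p,z,shape,org):
    x0,y0,S=org;o=np.zeros(shape,np.uint8)
    for P in parts:
        q=(proj(f,place(P,p,z))-[x0,y0]+.5)*S-.5
        cv2.fillConvexPoly(o,cv2.convexHull(np.round(q*16).astype(np.int32)),1,shift=4)
    return o
def fit(f,parts,kind,p0,z,ctr,r):
    m,org=mask(f,kind,ctr,r)
    def cost(p):
        o=render(f,parts,p,z,m.shape,org); return -(o&m).sum()/max((o|m).sum(),1)
    best=None
    for k in range(2):
        s=np.array([p0,p0+[.008,0,0],p0+[0,.008,0],p0+[0,0,.08]])
        best=minimize(cost,p0,method="Nelder-Mead",options=dict(initial_simplex=s,xatol=1e-4,fatol=1e-5)); p0=best.x
    return best.x,-best.fun
E
cat > m1.py <<'E'
from h import *
np.set_printoptions(precision=4,suppress=True)
ft,fs=manip.grab_frame("top"),manip.grab_frame("scene")
for n,p,z in (("mA",[.425,-.235,0],.008),("mB",[.415,-.32,0],.008),("c",[.43,.22,0],.002),("d",[.42,.35,.2],.002)):
    for fn,f in(("top",ft),("scene",fs)):
        c=proj(f,[[p[0],p[1],z+.008]])[0]
        print(n,fn,*fit(f,SLAB,"white",np.array(p),z,c,27 if fn=="top" else 30))
    # depth of the slab top
    for f in(ft,fs):
        c=proj(f,[[p[0]+.01,p[1],z+.008]])[0]; print("  top z",np.median([by_depth(f,[c+[i,j]])[0][2] for i in(-2,0,2) for j in(-2,0,2)]).round(4))
for fn,f in(("top",ft),("scene",fs)):
    c=proj(f,[[.6,-.04,.03]])[0]; print("rack",fn,*fit(f,RACK,"grey",np.array([.59,-.04,0]),0,c,75))
    yy,xx=np.mgrid[0:480:1,0:640:1]; P=by_depth(f,np.c_[xx.ravel(),yy.ravel()])
    roi=(abs(P[:,0]-.6)<.15)&(abs(P[:,1]+.04)<.2)
    for a,b in((.036,.048),(.016,.027)):
        Q=P[roi&(P[:,2]>a)&(P[:,2]<b)]; 
        (cx,cy),wh,an=cv2.minAreaRect((Q[:,:2]*1000).astype(np.float32)); print("  layer",a,len(Q),np.median(Q[:,2]),cx,cy,wh,an)
    Q=P[roi&(P[:,2]>.064)&(P[:,2]<.08)]; print("  ring top",len(Q),np.median(Q[:,2]),(Q.max(0)+Q.min(0))/2,Q.max(0)-Q.min(0))
E
python3 m1.py
```

```text
mA top [ 0.4463 -0.1737 -0.4267] -0.0
mA scene [ 0.4499 -0.1914 -0.3911] -0.0
  top z 0.0156
  top z 0.0183
mB top [ 0.4363 -0.2587 -0.4267] -0.0
mB scene [ 0.4443 -0.2693 -0.5867] -0.0
  top z 0.0142
  top z 0.0185
c top [0.4407 0.1667 0.2133] -0.0
c scene [0.4593 0.1667 0.2133] -0.0
  top z 0.0088
  top z 0.011
d top [0.3669 0.3928 0.2721] -0.0
d scene [ 0.4227  0.4273 -0.12  ] -0.0
  top z 0.0093
  top z 0.011
rack top [0.3793 0.0764 0.3422] -0.0
  layer 0.036 2801 0.04194123313906406 611.0997314453125 -38.3084716796875 (132.7044219970703, 280.1861267089844) 0.7304178476333618
  layer 0.016 1747 0.021576943829178186 556.961181640625 -79.88363647460938 (365.8737487792969, 133.1691436767578) 73.652099609375
  ring top 299 0.07110035266460257 [ 0.6352 -0.0371  0.0719] [0.0508 0.0498 0.0156]
rack scene [ 0.7567 -0.1275 -0.0691] -0.0
  layer 0.036 2129 0.04321670001121769 617.9326782226562 -39.43119812011719 (119.93211364746094, 281.3748474121094) 1.284275770187378
  layer 0.016 829 0.022737751645754756 562.7998046875 -69.60931396484375 (231.38143920898438, 337.0411376953125) 1.1181281805038452
  ring top 240 0.07179304763094996 [ 0.637  -0.0394  0.0716] [0.0528 0.0517 0.0151]h.py:55: RuntimeWarning: overflow encountered in scalar negative
  o=render(f,parts,p,z,m.shape,org); return -(o&m).sum()/max((o|m).sum(),1)
```

```bash
sed -i 's|return -(o&m).sum()/max((o|m).sum(),1)|return -float((o\&m).sum())/max(float((o\|m).sum()),1)|' h.py; sed -i 's/return -(o&m).sum().*/return -float((o\&m).sum())\/max(float((o|m).sum()),1)/' h.py; python3 m1.py | grep -v layer
```

```text
mA top [ 0.4201 -0.2419 -0.1387] 0.9735176484293092
mA scene [ 0.4084 -0.2426 -0.1311] 0.8235808447672854
  top z 0.0148
  top z 0.0185
mB top [ 0.408  -0.3224 -0.1338] 0.9852490421455938
mB scene [ 0.3965 -0.3235 -0.1147] 0.8074088440651668
  top z 0.0146
  top z 0.0173
c top [ 0.4346  0.2308 -0.0453] 0.9860866078588613
c scene [ 0.4234  0.2321 -0.0746] 0.7803065853277021
  top z 0.0103
  top z 0.0135
d top [0.4257 0.3462 0.2644] 0.985139172825916
d scene [0.4163 0.3487 0.2407] 0.7269386817729465
  top z 0.0083
  top z 0.0105
rack top [ 0.5937 -0.0387  0.0229] 0.978482729089352
  ring top 301 0.07075497689392551 [ 0.6357 -0.0371  0.0719] [0.0506 0.05   0.0157]
rack scene [ 0.5856 -0.0395  0.019 ] 0.9610947407193033
  ring top 239 0.07178551992290227 [ 0.636  -0.0388  0.0717] [0.0572 0.0525 0.0154]sed: -e expression #1, char 42: unknown option to 's'
```

>>> send_rows:
  deltas:
    - [[1, 3.45, -2.08, 0, 0], [1, 3.45, -2.08, 0, 0], [1, 3.45, -2.08, 0, 0], [1, 3.45, -2.08, 0, 0], [1, 3.45, -2.08, 0, 0], [1, 3.45, -2.08, 0, 0], [1, 3.45, -2.08, 0, 0], [1, 3.45, -2.08, 0, 0]]
  squeeze: 100

```text
t: 2.37
ee_pos: [0.463, -0.3087, 0.405]
ee_rot: [3.141, -0.0, 0.461]
force: [1.1, 0.1, -0.0]
gripper_width: 0.0854
gripper_force: 0.0
```

>>> send_rows:
  deltas:
    - [[1, 3.45, -2.08, 0, 0], [1, 3.45, -2.08, 0, 0], [1, 3.45, -2.08, 0, 0], [1, 3.45, -2.08, 0, 0], [1, 3.45, -2.08, 0, 0], [1, 3.45, -2.08, 0, 0], [1, 3.45, -2.08, 0, 0], [1, 3.45, -2.08, 0, 0]]

```text
t: 3.03
ee_pos: [0.6362, -0.0369, 0.4049]
ee_rot: [3.141, -0.0, 0.461]
force: [0.5, -0.7, 0.9]
gripper_width: 0.0854
gripper_force: 0.0
```

>>> send_rows:
  deltas:
    - [[1, 0, 0, 0, -0.12], [1, 0, 0, 0, -0.12], [1, 0, 0, 0, -0.12], [1, 0, 0, 0, -0.12], [1, 0, 0, 0, -0.12], [1, 0, 0, 0, -0.12], [1, 0, 0, 0, -0.12], [1, 0, 0, 0, -0.12], [1, 0, 0, 0, -0.12], [1, 0, 0, 0, -0.12]]

```text
t: 3.87
ee_pos: [0.6354, -0.0388, 0.4047]
ee_rot: [-3.142, 0.0, 1.667]
force: [-0.4, 0.6, -0.5]
gripper_width: 0.0855
gripper_force: 0.0
```

>>> send_rows:
  deltas:
    - [[1, 0, 0, 0, -0.12], [1, 0, 0, 0, -0.12], [1, 0, 0, 0, -0.12], [1, 0, 0, 0, -0.12], [1, 0, 0, 0, -0.12], [1, 0, 0, 0, -0.12], [1, 0, 0, 0, -0.12], [1, 0, 0, 0, -0.12], [1, 0, 0, 0, -0.12], [1, 0, 0, 0, -0.12]]

```text
t: 4.7
ee_pos: [0.6355, -0.0389, 0.4047]
ee_rot: [-3.141, 0.0, 2.866]
force: [0.7, 1.1, -1.0]
gripper_width: 0.0854
gripper_force: 0.0
```

>>> send_rows:
  deltas:
    - [[1, 0, 0, 0, -0.12], [1, 0, 0, 0, -0.12], [1, 0, 0, 0, -0.06], [1, 0, 0, 0, 0], [1, 0, 0, 0, 0]]

```text
t: 5.12
ee_pos: [0.6355, -0.0389, 0.4046]
ee_rot: [3.141, -0.0, -3.125]
force: [0.1, 1.3, 0.9]
gripper_width: 0.0856
gripper_force: 0.0
```

```bash
cat >> h.py <<'E'
def plan(x,y,zg,yaw):
    "from the measured pose to a grasp-point pose: (tool cm, turn)"
    s=manip.read_state();R=Rn.from_euler('xyz',s["ee_rot"]).as_matrix();p=s["ee_pos"]
    d=np.array([x,y,zg+.155])-p; w=(s["ee_rot"][2]-yaw+np.pi)%(2*np.pi)-np.pi
    a=s["ee_rot"][2]; C=np.array([[np.cos(a),np.sin(a),0],[np.sin(a),-np.cos(a),0],[0,0,-1]])
    print("t %.1f grasp %s rot %s j7 %.2f w %.4f F %s gf %.1f"%(s["t"],np.round(p-[0,0,.155],4),np.round(s["ee_rot"],4),s["joint_positions"][6],s["gripper_width"],np.round(s["force"],1),s["gripper_force"]))
    a2=yaw; C2=np.array([[np.cos(a2),np.sin(a2),0],[np.sin(a2),-np.cos(a2),0],[0,0,-1]])
    print("  shift cm (now axes)",np.round(C@d*100,2),"turn",round(w,4)," shift in axes after turn",np.round(C2@d*100,2))
E
sed -i 's/    for P in parts:/    for P in ([np.vstack(parts)] if hull else parts):/; s/def render(f,parts,p,z,shape,org)/def render(f,parts,p,z,shape,org,hull=False)/; s/o=render(f,parts,p,z,m.shape,org);/o=render(f,parts,p,z,m.shape,org,kind=="white");/' h.py
python3 - <<'E'
from h import *
plan(.6357,-.0378,.063,np.pi+.022)
E
```

```text
t 5.1 grasp [ 0.6355 -0.0389  0.2496] rot [ 3.1415e+00 -2.0000e-04 -3.1249e+00] j7 1.22 w 0.0856 F [0.1 1.3 0.9] gf 0.0
  shift cm (now axes) [-0.03  0.11 18.66] turn -0.0053  shift in axes after turn [-0.03  0.11 18.66]
```

>>> send_rows:
  deltas:
    - [[1, 0, 0.1, 3.5, 0], [1, 0, 0, 3.5, 0], [1, 0, 0, 3.5, 0], [1, 0, 0, 3, 0], [1, 0, 0, 2.5, 0], [1, 0, 0, 1.5, 0], [1, 0, 0, 1.0, 0], [1, 0, 0, 0.1, 0], [1, 0, 0, 0, 0]]

```text
t: 5.87
ee_pos: [0.6359, -0.0375, 0.2193]
ee_rot: [3.142, 0.001, -3.123]
force: [0.7, -0.0, 0.4]
gripper_width: 0.0854
gripper_force: 0.0
```

>>> send_rows:
  deltas:
    - [[0.3, 0, 0, 0, 0], [0.3, 0, 0, 0, 0], [0.3, 0, 0, 0, 0], [0.3, 0, 0, 0, 0], [0.3, 0, 0, 0, 0], [0.3, 0, 0, 0, 0]]
  squeeze: 100

```text
t: 6.37
ee_pos: [0.6362, -0.0389, 0.221]
ee_rot: [-3.139, 0.002, -3.123]
force: [-3.5, -4.0, 11.7]
gripper_width: 0.0492
gripper_force: 101.7
```

>>> send_rows:
  deltas:
    - [[0.3, 0, 0, -0.1, 0], [0.3, 0, 0, 0, 0.1], [0.3, 0, 0, 0, 0.1], [0.3, 0, 0, 0, 0.1], [0.3, 0, 0, 0, 0]]

```text
t: 6.78
ee_pos: [0.6361, -0.0396, 0.221]
ee_rot: [-3.139, 0.003, 2.854]
force: [-0.6, -4.7, 4.4]
gripper_width: 0.0493
gripper_force: 103.9
```

Run:
```python
from h import *
s=manip.read_state();print(s["torque"],s["joint_positions"])
f=manip.grab_frame("top");I=f["img"][150:250,310:430];cv2.imwrite("pics/ring1.png",cv2.resize(I[:,:,::-1],None,fx=5,fy=5,interpolation=cv2.INTER_CUBIC))
```

```text
[-1.13067173  0.10754099 -0.08548479] [ 0.383534    0.82752012 -0.5789383   1.65229226  0.57845826  0.83736401
  0.83878195]
```

View pics/ring1.png

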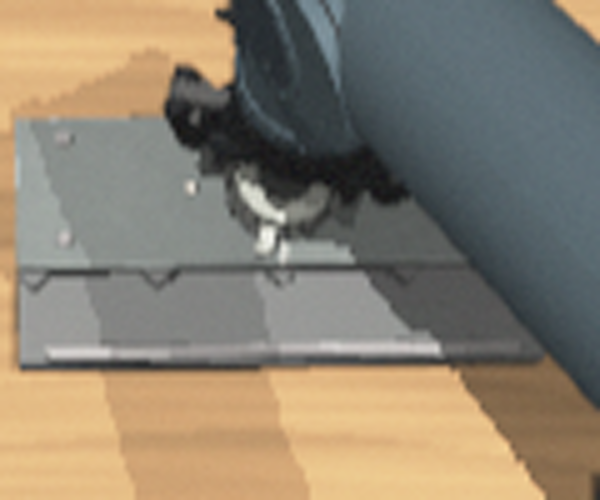

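The gripper sits over the ring; the pointer at crop (268,235) has begun to turn from the white mark (283,270) towards the left (+y), as wanted.

>>> send_rows:
  deltas:
    - [[0.3, 0, 0, 0, 0.1], [0.3, 0, 0, 0, 0.1], [0.3, 0, 0, 0, 0.1], [0.3, 0, 0, 0, 0.1], [0.3, 0, 0, 0, 0.1], [0.3, 0, 0, 0, 0.1], [0.3, 0, 0, 0, 0.1], [0.3, 0, 0, 0, 0.1], [0.3, 0, 0, 0, 0.1], [0.3, 0, 0, 0, 0.1]]

```text
t: 7.67
ee_pos: [0.635, -0.041, 0.221]
ee_rot: [-3.138, 0.005, 1.854]
force: [-6.3, -8.2, 10.7]
gripper_width: 0.0491
gripper_force: 104.6
```

>>> send_rows:
  deltas:
    - [[0.3, 0, 0, 0, 0.1], [0.3, 0, 0, 0, 0.1], [0.3, 0, 0, 0, 0.05], [0.3, 0, 0, 0, 0], [0.3, 0, 0, 0, 0]]

```text
t: 8.08
ee_pos: [0.6345, -0.0411, 0.221]
ee_rot: [-3.138, 0.005, 1.608]
force: [-7.5, -8.4, 11.7]
gripper_width: 0.0491
gripper_force: 104.8
```

```bash
cat > ringview.py <<'E'
from h import *
import sys
s=manip.read_state();print(s["ee_rot"],s["torque"],s["gripper_width"],s["joint_positions"][6])
f=manip.grab_frame("top");I=f["img"][150:250,310:430]
g=manip.grab_frame("scene");J=g["img"][255:325,225:350]
A=cv2.resize(I,(720,600),interpolation=cv2.INTER_CUBIC)[:300] if 0 else cv2.resize(I,(396,330),interpolation=cv2.INTER_CUBIC)
B=cv2.resize(J,(400,224),interpolation=cv2.INTER_CUBIC)
o=np.zeros((330,800,3),np.uint8);o[:,:396]=A;o[:224,400:]=B
cv2.imwrite(f"pics/{sys.argv[1]}.png",o[:,:,::-1])
E
python3 ringview.py ring2
```

```text
[-3.13827522  0.00540714  1.60762165] [-1.73159937  1.69217093 -0.09041907] 0.04907616924855928 -0.2014097615967644
```

View pics/ring2.png

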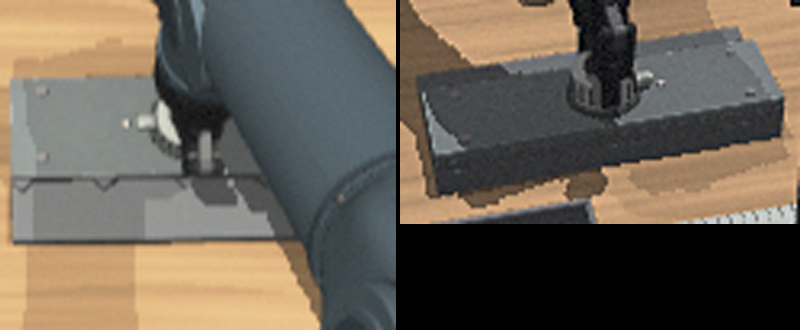

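The pointer now lies along +y at the open mark (crop (140,122) by the mark (125,122)) and the keeper bar is gone from the ledge. I nudge on to the stop.

>>> send_rows:
  deltas:
    - [[0.3, 0, 0, 0, 0.02], [0.3, 0, 0, 0, 0.02], [0.3, 0, 0, 0, 0]]

```text
t: 8.43
ee_pos: [0.6345, -0.0411, 0.221]
ee_rot: [-3.138, 0.006, 1.57]
force: [-7.7, -9.8, 12.9]
gripper_width: 0.0497
gripper_force: 104.9
```

```bash
python3 -c "
from h import *
s=manip.read_state();print(s['ee_rot'],s['torque'],s['force'])"
```

```text
[-3.13842584  0.00616145  1.57032612] [-1.9116445   1.70800136  0.95781277] [-7.67667096 -9.8307271  12.88570598]
```

>>> send_rows:
  deltas:
    - [[1, 0, 0, 0, 0], [1, 0, 0, 0, 0], [1, 0, 0, 0, 0], [1, 0, 0, -1, 0], [1, 0, 0, -2.5, 0], [1, 0, 0, -3.5, 0], [1, 0, 0, -3.5, 0], [1, 0, 0, -2, 0]]

```text
t: 9.1
ee_pos: [0.6365, -0.0369, 0.3496]
ee_rot: [3.136, -0.001, 1.571]
force: [1.2, 0.1, 0.6]
gripper_width: 0.0855
gripper_force: 0.0
```

>>> send_rows:
  deltas:
    - [[0.6, 0, 0, 0, -0.12], [0.6, 0, 0, 0, -0.12], [0.6, 0, 0, 0, -0.12], [0.6, 0, 0, 0, -0.12], [0.6, 0, 0, 0, -0.12], [0.6, 0, 0, 0, -0.12]]

```text
t: 9.6
ee_pos: [0.6355, -0.0372, 0.3457]
ee_rot: [3.141, 0.0, 2.297]
force: [-0.1, 0.3, -0.0]
gripper_width: 0.0513
gripper_force: 0.0
```

>>> send_rows:
  deltas:
    - [[0.6, 0, 0, 0, -0.12], [0.6, 0, 0, 0, -0.12], [0.6, 0, 0, 0, -0.12], [0.6, 0, 0, 0, -0.12], [0.6, 0, 0, 0, -0.12], [0.6, 0, 0, 0, -0.12], [0.6, 0, 0, 0, 0]]

```text
t: 10.18
ee_pos: [0.6356, -0.0375, 0.3454]
ee_rot: [3.141, 0.001, 3.015]
force: [-0.3, -0.6, -0.3]
gripper_width: 0.0513
gripper_force: 0.0
```

Run:
```python
from h import *
plan(.3797,-.2383,.037,np.pi-.136)
```

```text
t 10.2 grasp [ 0.6356 -0.0375  0.1904] rot [3.1409e+00 6.0000e-04 3.0150e+00] j7 1.08 w 0.0513 F [-0.3 -0.6 -0.3] gf 0.0
  shift cm (now axes) [ 22.85 -23.15  15.34] turn 0.0094  shift in axes after turn [ 22.63 -23.36  15.34]
```

>>> send_rows:
  deltas:
    - [[0.6, 0, 0, 0, 0.009], [0.6, 2.51, -2.6, 0, 0], [0.6, 2.51, -2.6, 0, 0], [0.6, 2.51, -2.6, 0, 0], [0.6, 2.51, -2.6, 0, 0], [0.6, 2.51, -2.6, 0, 0], [0.6, 2.51, -2.6, 0, 0], [0.6, 2.51, -2.6, 0, 0], [0.6, 2.51, -2.6, 0, 0], [0.6, 2.55, -2.6, 0, 0]]

```text
t: 11.02
ee_pos: [0.3775, -0.2385, 0.3452]
ee_rot: [-3.141, 0.001, 2.998]
force: [0.5, -0.8, -0.9]
gripper_width: 0.0513
gripper_force: 0.0
```

>>> send_rows:
  deltas:
    - [[0.6, 0, 0, 3, 0], [0.6, 0, 0, 3, 0], [0.6, 0, 0, 3, 0], [0.6, 0, 0, 1, 0], [0.6, 0, 0, 0, 0], [0.6, 0, 0, 0, 0]]

```text
t: 11.52
ee_pos: [0.3794, -0.2375, 0.2454]
ee_rot: [3.142, 0.0, 3.001]
force: [-0.9, 0.2, 0.2]
gripper_width: 0.0513
gripper_force: 0.0
```

Run:
```python
from h import *
plan(.3797,-.2383,.037,np.pi-.136)
f=manip.grab_frame("scene")
I=f["img"][180:300,130:250];save(f,"x");cv2.imwrite("pics/gr1.png",cv2.resize(I[:,:,::-1],None,fx=5,fy=5,interpolation=cv2.INTER_CUBIC))
```

```text
t 11.5 grasp [ 0.3794 -0.2375  0.0904] rot [3.1416e+00 2.0000e-04 3.0012e+00] j7 1.41 w 0.0513 F [-0.9  0.2  0.2] gf 0.0
  shift cm (now axes) [-0.04 -0.07  5.34] turn -0.0044  shift in axes after turn [-0.04 -0.07  5.34]
```

View pics/gr1.png

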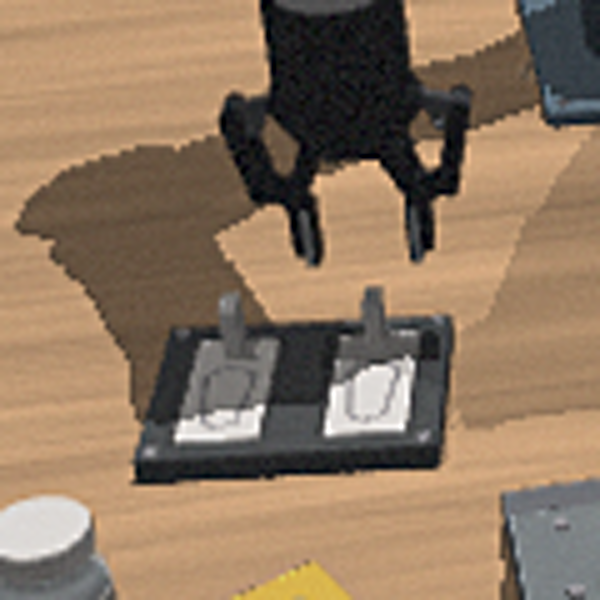

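The fingers (308,255)/(420,250) straddle the rib of the +y mould slab at (373,310); both slabs in the mould are plain white. Descending and gripping.

>>> send_rows:
  deltas:
    - [[0.6, 0, -0.05, 2, 0], [0.6, 0, 0, 2, 0], [0.6, 0, 0, 1.0, 0], [0.6, 0, 0, 0.3, 0], [0.6, 0, 0, 0, 0], [0.6, 0, 0, 0, 0]]

```text
t: 12.07
ee_pos: [0.3792, -0.2385, 0.1926]
ee_rot: [-3.141, 0.001, 3.002]
force: [0.1, 0.1, 0.0]
gripper_width: 0.0514
gripper_force: 0.0
```

>>> send_rows:
  deltas:
    - [[0, 0, 0, 0, 0], [0, 0, 0, 0, 0], [0, 0, 0, 0, 0], [0, 0, 0, 0, 0], [0, 0, 0, 0, 0], [0, 0, 0, 0, 0]]
  squeeze: 80

```text
t: 12.57
ee_pos: [0.3789, -0.2384, 0.1923]
ee_rot: [-3.141, 0.001, 3.002]
force: [-1.4, -0.3, 6.2]
gripper_width: 0.0083
gripper_force: 78.5
```

Run:
```python
from h import *
plan(.3797,-.2383,.1,np.pi-.136)
```

```text
t 12.6 grasp [ 0.3789 -0.2384  0.0373] rot [-3.1409e+00  7.0000e-04  3.0019e+00] j7 1.32 w 0.0083 F [-1.4 -0.3  6.2] gf 78.5
  shift cm (now axes) [-0.08  0.02 -6.27] turn -0.0037  shift in axes after turn [-0.08  0.02 -6.27]
```

>>> send_rows:
  deltas:
    - [[0, 0, 0, -0.5, 0], [0, 0, 0, -0.8, 0], [0, 0, 0, -1.2, 0], [0, 0, 0, -2, 0], [0, 0, 0, -2, 0], [0, 0, 0, 0, 0]]

```text
t: 13.07
ee_pos: [0.3797, -0.2388, 0.2599]
ee_rot: [-3.139, 0.004, 3.002]
force: [0.6, 0.4, -1.4]
gripper_width: 0.0086
gripper_force: 77.9
```

Run:
```python
from h import *
plan(.4886,-.0756,.0628,np.pi+.021)
```

```text
t 13.1 grasp [ 0.3797 -0.2388  0.1049] rot [-3.1395  0.0045  3.0017] j7 1.43 w 0.0086 F [ 0.6  0.4 -1.4] gf 77.9
  shift cm (now axes) [-8.5  17.68  4.21] turn -0.1609  shift in axes after turn [-11.23  16.09   4.21]
```

>>> send_rows:
  deltas:
    - [[0, 0, 0, 0, -0.08], [0, 0, 0, 0, -0.08], [0, -1.25, 1.79, 0, 0], [0, -1.25, 1.79, 0, 0], [0, -1.25, 1.79, 0, 0], [0, -1.25, 1.79, 0, 0], [0, -1.25, 1.79, 0, 0], [0, -1.25, 1.79, 0, 0], [0, -1.25, 1.79, 0, 0], [0, -1.25, 1.79, 0, 0]]

```text
t: 13.9
ee_pos: [0.476, -0.0923, 0.2565]
ee_rot: [3.142, -0.001, -3.121]
force: [0.1, -0.1, -1.1]
gripper_width: 0.0088
gripper_force: 78.0
```

>>> send_rows:
  deltas:
    - [[0, -1.23, 1.77, 0, 0], [0, 0, 0, 1.5, 0], [0, 0, 0, 1.5, 0], [0, 0, 0, 0.5, 0], [0, 0, 0, 0, 0], [0, 0, 0, 0, 0]]

```text
t: 14.4
ee_pos: [0.4875, -0.0753, 0.2217]
ee_rot: [3.141, -0.001, -3.122]
force: [-0.5, -0.4, -1.1]
gripper_width: 0.0084
gripper_force: 78.1
```

```bash
cat > held.py <<'E'
from h import *
import sys
x,y,z,yaw,n=[float(a) for a in sys.argv[1:5]]+[sys.argv[5]]
plan(x,y,z,np.pi+yaw)
f=manip.grab_frame("top")
s=manip.read_state();p=s["ee_pos"];a=s["ee_rot"][2]-np.pi
o=p[:2]+.039*np.array([np.cos(a),np.sin(a)]); zu=p[2]-.155-.0293
# front edge of slab (white) in slab-ish frame, uses camera offset (+1.8,+1.7 mm)
yy,xx=np.mgrid[100:400:.5,100:520:.5]; px=np.c_[xx.ravel(),yy.ravel()]
I=cv2.remap(f["img"],xx.astype(np.float32),yy.astype(np.float32),cv2.INTER_LINEAR).reshape(-1,3).astype(int)
P=at_z(f,px,zu+.008)[:,:2]-[.0018,.0017]-o; c,s_=np.cos(a),np.sin(a)
L=P@np.array([[c,-s_],[s_,c]])*1000
w=(I.min(1)>130)&(I.max(1)-I.min(1)<45)&(abs(L[:,0]-20)<50)&(abs(L[:,1])<40)
for x0 in(-20,0,20,35): 
    q=L[w&(abs(L[:,0]-x0)<3)][:,1]; print(x0,"y edges",np.round([q.min(),q.max()],1) if len(q) else None)
for y0 in(-15,0,15):
    q=L[w&(abs(L[:,1]-y0)<3)][:,0]; print(y0,"nose at",round(q.max(),1) if len(q) else None)
g=manip.grab_frame("scene")
A=cv2.resize(f["img"][160:260,300:420],(396,330),interpolation=cv2.INTER_CUBIC);B=cv2.resize(g["img"][215:325,220:350],(400,338),interpolation=cv2.INTER_CUBIC)
O=np.zeros((338,800,3),np.uint8);O[:330,:396]=A;O[:,400:]=B;cv2.imwrite(f"pics/{n}.png",O[:,:,::-1])
E
python3 held.py .4886 -.0756 .0528 .021 held1
```

```text
t 14.4 grasp [ 0.4875 -0.0753  0.0667] rot [ 3.1415e+00 -7.0000e-04 -3.1216e+00] j7 1.12 w 0.0084 F [-0.5 -0.4 -1.1] gf 78.1
  shift cm (now axes) [-0.11 -0.03  1.39] turn -0.001  shift in axes after turn [-0.11 -0.03  1.39]
-20 y edges None
0 y edges [19.3 23.3]
20 y edges [18.6 39.6]
35 y edges [19.6 39.2]
-15 nose at None
0 nose at None
15 nose at 69.6
```

View pics/held1.png

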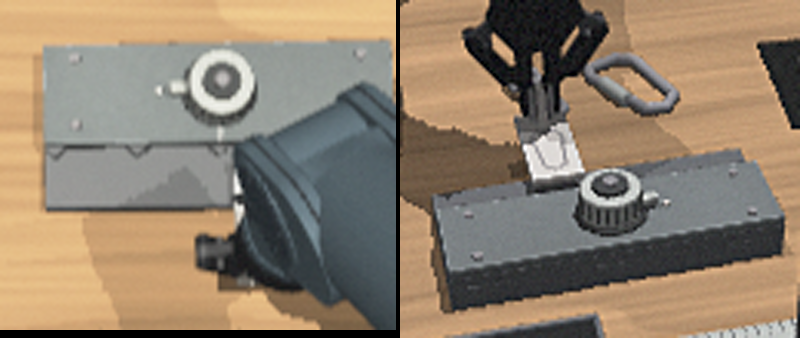

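The pointer is at the open mark (160,90), the ledge is flat, and the slab is held level and in line in front of its slot (scene view (553,160)). I lower it and slide it in.

>>> send_rows:
  deltas:
    - [[0, -0.1, -0.03, 0.6, 0], [0, 0, 0, 0.5, 0], [0, 0, 0, 0.25, 0], [0, 0, 0, 0, 0], [0, -0.5, 0, 0, 0], [0, -0.5, 0, 0, 0], [0, -0.5, 0, 0, 0], [0, -0.5, 0, 0, 0], [0, -0.5, 0, 0, 0], [0, 0, 0, 0, 0]]

```text
t: 15.33
ee_pos: [0.515, -0.0749, 0.2084]
ee_rot: [3.141, 0.002, -3.121]
force: [0.2, 0.2, -0.8]
gripper_width: 0.0089
gripper_force: 78.1
```

Run:
```python
from h import *
plan(.5926-.023,-.0734-.0005,.0523,np.pi+.021);print(manip.read_state()["torque"])
```

```text
t 15.3 grasp [ 0.515  -0.0749  0.0534] rot [ 3.1413e+00  1.7000e-03 -3.1214e+00] j7 1.12 w 0.0089 F [ 0.2  0.2 -0.8] gf 78.1
  shift cm (now axes) [-5.46 -0.01  0.11] turn -0.0008  shift in axes after turn [-5.46 -0.02  0.11]
[-0.0199826   0.00176114 -0.00022525]
```

>>> send_rows:
  deltas:
    - [[0, -0.7, 0, 0, 0], [0, -0.7, 0, 0, 0], [0, -0.7, 0, 0, 0], [0, -0.7, 0, 0, 0], [0, -0.7, 0, 0, 0], [0, -0.7, 0, 0, 0], [0, 0, 0, 0, 0]]

```text
t: 15.92
ee_pos: [0.5573, -0.0739, 0.2084]
ee_rot: [3.141, 0.002, -3.121]
force: [1.0, -0.6, -1.1]
gripper_width: 0.0088
gripper_force: 78.1
```

>>> send_rows:
  deltas:
    - [[0, -0.4, 0, 0.05, 0], [0, -0.4, 0, 0.05, 0], [0, -0.3, 0, 0, 0], [0, -0.2, 0, 0, 0], [0, 0, 0, 0, 0]]

```text
t: 16.33
ee_pos: [0.5689, -0.0738, 0.2071]
ee_rot: [3.142, -0.0, -3.121]
force: [-0.9, -0.6, -0.8]
gripper_width: 0.0088
gripper_force: 78.2
```

Run:
```python
from h import *
plan(.5926-.023,-.0734-.0005,.0523,np.pi+.021);print(manip.read_state()["torque"])
```

```text
t 16.3 grasp [ 0.5689 -0.0738  0.0521] rot [ 3.1416e+00 -2.0000e-04 -3.1214e+00] j7 1.15 w 0.0088 F [-0.9 -0.6 -0.8] gf 78.2
  shift cm (now axes) [-0.07 -0.01 -0.02] turn -0.0008  shift in axes after turn [-0.07 -0.01 -0.02]
[0.00413217 0.00889914 0.04092438]
```

>>> send_rows:
  deltas:
    - [[0, -0.1, 0, 0, 0], [0, -0.1, 0, 0, 0], [0, -0.1, 0, 0, 0], [0, 0, 0, 0, 0]]

```text
t: 16.67
ee_pos: [0.57, -0.0737, 0.2067]
ee_rot: [-3.141, -0.005, -3.121]
force: [-7.3, -1.2, 3.1]
gripper_width: 0.0086
gripper_force: 78.9
```

>>> send_rows:
  deltas:
    - [[0, -0.1, 0, 0, 0], [0, 0, 0, 0, 0], [0.4, 0, 0, 0, 0], [0.4, 0, 0, 0, 0], [0.4, 0, 0, 0, 0], [0.4, 0.2, 0, -0.5, 0], [0.4, 0, 0, -1.5, 0], [0.4, 0, 0, -2.5, 0], [0.4, 0, 0, -3, 0], [0.6, 0, 0, -2, 0]]

```text
t: 17.5
ee_pos: [0.5713, -0.0735, 0.3058]
ee_rot: [-3.142, 0.003, -3.121]
force: [0.6, 0.8, 0.0]
gripper_width: 0.0447
gripper_force: 0.0
```

Run:
```python
from h import *
plan(.3676,-.3188,.0373,np.pi-.136)
```

```text
t 17.5 grasp [ 0.5713 -0.0735  0.1508] rot [-3.1415e+00  3.1000e-03 -3.1210e+00] j7 1.24 w 0.0447 F [0.6 0.8 0. ] gf 0.0
  shift cm (now axes) [ 20.87 -24.11  11.35] turn 0.1566  shift in axes after turn [ 16.86 -27.07  11.35]
```

>>> send_rows:
  deltas:
    - [[0.6, 0, 0, 0, 0.08], [0.6, 0, 0, 0, 0.077], [0.6, 2.1, -3.38, 0, 0], [0.6, 2.1, -3.38, 0, 0], [0.6, 2.1, -3.38, 0, 0], [0.6, 2.1, -3.38, 0, 0], [0.6, 2.1, -3.38, 0, 0], [0.6, 2.1, -3.38, 0, 0], [0.6, 2.1, -3.38, 0, 0], [0.6, 2.16, -3.41, 0, 0]]

```text
t: 18.33
ee_pos: [0.3657, -0.3202, 0.3037]
ee_rot: [-3.14, 0.002, 3.005]
force: [0.5, -0.5, -0.4]
gripper_width: 0.0512
gripper_force: 0.0
```

>>> send_rows:
  deltas:
    - [[0.6, 0, 0, 2, 0], [0.6, 0, 0, 2, 0], [0.6, 0, 0, 1, 0], [0.6, 0, 0, 0, 0], [0.6, 0, 0, 0, 0]]

```text
t: 18.75
ee_pos: [0.3674, -0.3185, 0.2528]
ee_rot: [3.141, 0.0, 3.006]
force: [1.1, -0.0, -0.1]
gripper_width: 0.0512
gripper_force: 0.0
```

Run:
```python
from h import *
plan(.3676,-.3188,.0373,np.pi-.136)
np.set_printoptions(precision=4,suppress=True)
f=manip.grab_frame("top")
c=proj(f,[[.57,-.073,.05]])[0]
m=[.609,-.073,.021]; print("racked",*fit(f,SLAB,"white",np.array([.6085,-.0717,.021]),.022,c,20))
```

```text
t 18.8 grasp [ 0.3674 -0.3185  0.0978] rot [3.1414e+00 2.0000e-04 3.0064e+00] j7 1.61 w 0.0512 F [ 1.1 -0.  -0.1] gf 0.0
  shift cm (now axes) [-0.02 -0.03  6.05] turn 0.0008  shift in axes after turn [-0.02 -0.03  6.05]
racked [ 0.598  -0.0706  0.0259] 0.353801681850035
```

>>> send_rows:
  deltas:
    - [[0.6, 0, 0, 2.5, 0], [0.6, 0, 0, 2, 0], [0.6, 0, 0, 1.2, 0], [0.6, 0, 0, 0.35, 0], [0.6, 0, 0, 0, 0], [0.6, 0, 0, 0, 0]]

```text
t: 19.3
ee_pos: [0.3674, -0.3191, 0.1925]
ee_rot: [-3.141, 0.001, 3.005]
force: [-0.8, 0.4, -0.0]
gripper_width: 0.0512
gripper_force: 0.0
```

>>> send_rows:
  deltas:
    - [[0, 0, 0, 0, 0], [0, 0, 0, 0, 0], [0, 0, 0, 0, 0], [0, 0, 0, 0, 0], [0, 0, 0, 0, 0], [0, 0, 0, 0, 0]]
  squeeze: 80

```text
t: 19.8
ee_pos: [0.367, -0.3192, 0.1924]
ee_rot: [-3.141, 0.001, 3.005]
force: [-0.9, 0.4, 5.4]
gripper_width: 0.0091
gripper_force: 78.4
```

Run:
```python
from h import *
plan(.3676,-.3188,.0373,np.pi-.136)
f=manip.grab_frame("top")
I=f["img"][170:260,310:430];cv2.imwrite("pics/rk1.png",cv2.resize(I[:,:,::-1],None,fx=5,fy=5,interpolation=cv2.INTER_CUBIC))
```

```text
t 19.8 grasp [ 0.367  -0.3192  0.0374] rot [-3.1408e+00  7.0000e-04  3.0049e+00] j7 1.52 w 0.0091 F [-0.9  0.4  5.4] gf 78.4
  shift cm (now axes) [-0.06  0.04  0.01] turn -0.0007  shift in axes after turn [-0.06  0.04  0.01]
```

View pics/rk1.png

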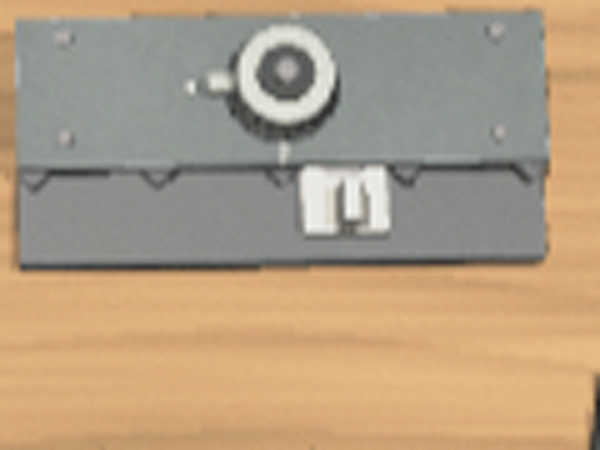

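The racked slab shows at crop (345,200) in slot 2, its tail about 15 mm inside the ledge edge: home. Next the second mould slab, for slot 3.

>>> send_rows:
  deltas:
    - [[0, 0, 0, -0.5, 0], [0, 0, 0, -0.8, 0], [0, 0, 0, -1.2, 0], [0, 0, 0, -2, 0], [0, 0, 0, -2, 0], [0, 0, 0, 0, -0.08], [0, 0, 0, 0, -0.078], [0, 0, 0, 0, 0]]

```text
t: 20.52
ee_pos: [0.3667, -0.3192, 0.258]
ee_rot: [-3.141, 0.001, -3.118]
force: [-0.7, 0.1, -1.8]
gripper_width: 0.0086
gripper_force: 77.9
```

Run:
```python
from h import *
plan(.490,-.1416,.0525,np.pi+.021)
```

```text
t 20.5 grasp [ 0.3667 -0.3192  0.103 ] rot [-3.1405e+00  8.0000e-04 -3.1180e+00] j7 1.75 w 0.0086 F [-0.7  0.1 -1.8] gf 77.9
  shift cm (now axes) [-12.74  17.47   5.05] turn 0.0026  shift in axes after turn [-12.7   17.5    5.05]
```

>>> send_rows:
  deltas:
    - [[0, -1.42, 1.94, 0, 0.002], [0, -1.42, 1.94, 0, 0], [0, -1.42, 1.94, 0, 0], [0, -1.42, 1.94, 0, 0], [0, -1.42, 1.94, 0, 0], [0, -1.42, 1.94, 0, 0], [0, -1.42, 1.94, 0, 0], [0, -1.42, 1.94, 0, 0], [0, -1.34, 1.94, 0, 0], [0, 0, 0, 0, 0]]

```text
t: 21.35
ee_pos: [0.4929, -0.1371, 0.2579]
ee_rot: [3.138, 0.004, -3.119]
force: [0.5, 0.6, -1.4]
gripper_width: 0.0088
gripper_force: 78.0
```

>>> send_rows:
  deltas:
    - [[0, 0, 0, 1.5, 0], [0, 0, 0, 1.5, 0], [0, 0, 0, 1, 0], [0, 0, 0, 0.6, 0], [0, 0, 0, 0.3, 0], [0, 0, 0, 0, 0], [0, 0, 0, 0, 0]]

```text
t: 21.93
ee_pos: [0.4905, -0.1421, 0.208]
ee_rot: [-3.142, 0.0, -3.123]
force: [0.1, -0.4, -0.6]
gripper_width: 0.0087
gripper_force: 78.1
```

Run:
```python
from h import *
plan(.490,-.1416,.0525,np.pi+.021)
```

```text
t 21.9 grasp [ 0.4905 -0.1421  0.053 ] rot [-3.1415e+00  4.0000e-04 -3.1229e+00] j7 1.26 w 0.0087 F [ 0.1 -0.4 -0.6] gf 78.1
  shift cm (now axes) [0.05 0.05 0.05] turn -0.0023  shift in axes after turn [0.05 0.05 0.05]
```

>>> send_rows:
  deltas:
    - [[0, -0.5, 0.05, 0, -0.002], [0, -0.5, 0, 0, 0], [0, -0.5, 0, 0, 0], [0, -0.5, 0, 0, 0], [0, -0.5, 0, 0, 0], [0, 0, 0, 0, 0]]

```text
t: 22.43
ee_pos: [0.5166, -0.1408, 0.2079]
ee_rot: [3.141, 0.002, -3.12]
force: [0.1, -0.6, -0.2]
gripper_width: 0.0087
gripper_force: 78.1
```

>>> send_rows:
  deltas:
    - [[0, -0.6, 0, 0, 0], [0, -0.6, 0, 0, 0], [0, -0.6, 0, 0, 0], [0, -0.6, 0, 0, 0], [0, -0.6, 0, 0, 0], [0, -0.6, 0, 0, 0], [0, 0, 0, 0, 0]]

```text
t: 23.02
ee_pos: [0.5527, -0.1399, 0.2079]
ee_rot: [3.141, 0.002, -3.12]
force: [0.3, 0.0, -0.6]
gripper_width: 0.0089
gripper_force: 78.1
```

Run:
```python
from h import *
plan(.594-.023,-.1394-.0005,.0515,np.pi+.021)
```

```text
t 23.0 grasp [ 0.5527 -0.1399  0.0529] rot [ 3.1413e+00  1.6000e-03 -3.1201e+00] j7 1.28 w 0.0089 F [ 0.3  0.  -0.6] gf 78.1
  shift cm (now axes) [-1.83 -0.03  0.14] turn 0.0004  shift in axes after turn [-1.83 -0.03  0.14]
```

>>> send_rows:
  deltas:
    - [[0, -0.5, 0, 0.05, 0], [0, -0.5, 0, 0.05, 0], [0, -0.4, 0, 0, 0], [0, -0.3, 0, 0, 0], [0, -0.1, 0, 0.03, 0], [0, -0.1, 0, 0, 0], [0, -0.1, 0, 0, 0], [0, 0, 0, 0, 0]]

```text
t: 23.68
ee_pos: [0.5708, -0.1397, 0.2065]
ee_rot: [-3.141, -0.002, -3.12]
force: [-4.1, 0.1, 4.7]
gripper_width: 0.0086
gripper_force: 79.0
```

>>> send_rows:
  deltas:
    - [[0, -0.1, 0, 0, 0], [0, -0.1, 0, 0, 0], [0, 0, 0, 0, 0]]

```text
t: 23.93
ee_pos: [0.5715, -0.1396, 0.2065]
ee_rot: [-3.141, -0.006, -3.12]
force: [-10.6, 1.2, 11.8]
gripper_width: 0.0084
gripper_force: 80.2
```

>>> send_rows:
  deltas:
    - [[0.4, 0, 0, 0, 0], [0.4, 0, 0, 0, 0], [0.4, 0, 0, 0, 0], [0.4, 0.2, 0, -0.5, 0], [0.4, 0, 0, -1.5, 0], [0.4, 0, 0, -2.5, 0], [0.4, 0, 0, -3, 0], [0.6, 0, 0, -2, 0], [0.6, 0, 0, 0, 0]]

```text
t: 24.68
ee_pos: [0.5732, -0.1396, 0.3071]
ee_rot: [-3.14, 0.008, -3.12]
force: [0.8, 1.1, -0.3]
gripper_width: 0.0512
gripper_force: 0.0
```

```bash
cat > mat.py <<'E'
from h import *
np.set_printoptions(precision=4,suppress=True)
f=manip.grab_frame("top");g=manip.grab_frame("scene")
for q in (f,g):
    for o in manip.outline_of(q,"slab_c"): 
        u=q["img"][o["pixels"]].mean(0).round(); print(np.round(o["position"]),round(o["p"],2),u,at_z(q,[o["position"]],.01)[0][:2])
for n,p in(("c",[.4346,.2308,-.045]),("d",[.4257,.3462,.264])):
    for q,r in((f,28),(g,30)):
        c=proj(q,[[p[0],p[1],.01]])[0]; x,v=fit(q,SLAB,"white",np.array(p),.002,c,r)
        rib=x[:2]-.039*np.array([np.cos(x[2]),np.sin(x[2])])-[.0018,.0017]; print(n,x,round(v,3),"rib arm frame",rib)
A=cv2.resize(f["img"][160:300,180:430],(800,448),interpolation=cv2.INTER_CUBIC);cv2.imwrite("pics/mat1.png",A[:,:,::-1])
E
python3 mat.py
```

```text
[134. 216.] 0.91 [ 81. 165.  89.] [0.5608 0.5775]
[157. 274.] 0.8 [ 78. 181. 168.] [0.4069 0.5093]
[219. 267.] 0.71 [225. 224. 222.] [0.4251 0.3482]
[208. 336.] 0.69 [ 80. 119. 200.] [0.2461 0.3693]
[265. 265.] 0.6 [221. 220. 218.] [0.4313 0.2278]
[377. 208.] 0.5 [206. 201. 193.] [ 0.5852 -0.0698]
[404. 209.] 0.47 [128. 125. 118.] [ 0.5836 -0.1428]
[362. 242.] 0.65 [193. 189. 187.] [0.4408 0.23  ]
[490. 240.] 0.65 [45. 94. 53.] [0.5248 0.6238]
[384. 206.] 0.56 [ 44.  67. 129.] [0.2375 0.3831]
[394. 232.] 0.53 [173. 169. 167.] [0.4129 0.3501]
[270. 274.] 0.51 [144. 139. 136.] [ 0.537  -0.0711]
[248. 274.] 0.51 [103. 101.  99.] [ 0.5248 -0.1289]
c [ 0.4346  0.2309 -0.0429] 0.972 rib arm frame [0.3939 0.2308]
c [ 0.4246  0.2311 -0.0551] 0.72 rib arm frame [0.3839 0.2316]
d [0.426  0.3463 0.2622] 0.974 rib arm frame [0.3866 0.3345]
d [0.4188 0.3469 0.1722] 0.628 rib arm frame [0.3786 0.3385]
```

View pics/mat1.png

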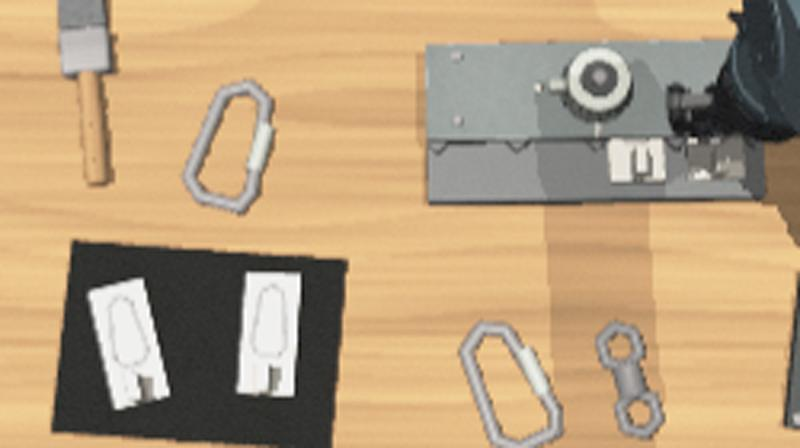

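Both mould slabs sit in slots 2 (635,160) and 3 (712,160); the mat slabs are unmoved at (270,335) and (128,345). Next the right one, for slot 1.

Run:
```python
from h import *
plan(.3939,.2308,.0313,np.pi-.044)
```

```text
t 24.9 grasp [ 0.5709 -0.1398  0.146 ] rot [-3.1416e+00 -1.0000e-03 -3.1204e+00] j7 1.36 w 0.0514 F [-0.7  0.4 -0.1] gf 0.0
  shift cm (now axes) [16.91 37.43 11.47] turn 0.0652  shift in axes after turn [19.31 36.25 11.47]
```

>>> send_rows:
  deltas:
    - [[0.6, 0, 0, 0, 0.065], [0.6, 1.75, 3.295, 0, 0], [0.6, 1.75, 3.295, 0, 0], [0.6, 1.75, 3.295, 0, 0], [0.6, 1.75, 3.295, 0, 0], [0.6, 1.75, 3.295, 0, 0], [0.6, 1.75, 3.295, 0, 0], [0.6, 1.75, 3.295, 0, 0], [0.6, 1.75, 3.295, 0, 0], [0.6, 1.75, 3.295, 0, 0]]

```text
t: 25.72
ee_pos: [0.4255, 0.1645, 0.3006]
ee_rot: [-3.141, -0.002, 3.098]
force: [1.2, 0.7, -0.2]
gripper_width: 0.0511
gripper_force: 0.0
```

>>> send_rows:
  deltas:
    - [[0.6, 1.78, 3.3, 0, 0], [0.6, 1.78, 3.3, 0, 0], [0.6, 0, 0, 2, 0], [0.6, 0, 0, 2, 0], [0.6, 0, 0, 1, 0], [0.6, 0, 0, 0, 0], [0.6, 0, 0, 0, 0]]

```text
t: 26.3
ee_pos: [0.3941, 0.2305, 0.2509]
ee_rot: [-3.141, -0.002, 3.098]
force: [-0.4, 0.7, -0.1]
gripper_width: 0.0512
gripper_force: 0.0
```

Run:
```python
from h import *
plan(.3939,.2308,.0313,np.pi-.044)
f=manip.grab_frame("top");g=manip.grab_frame("scene")
A=cv2.resize(f["img"][200:320,190:320],(430,397),interpolation=cv2.INTER_CUBIC);B=cv2.resize(g["img"][170:280,320:440],(370,339),interpolation=cv2.INTER_CUBIC)
O=np.zeros((397,800,3),np.uint8);O[:,:430]=A;O[:339,430:]=B;cv2.imwrite("pics/gc.png",O[:,:,::-1])
```

```text
t 26.3 grasp [0.3941 0.2305 0.0959] rot [-3.1406e+00 -1.8000e-03  3.0976e+00] j7 0.39 w 0.0512 F [-0.4  0.7 -0.1] gf 0.0
  shift cm (now axes) [0.02 0.03 6.46] turn -0.0  shift in axes after turn [0.02 0.03 6.46]
```

View pics/gc.png

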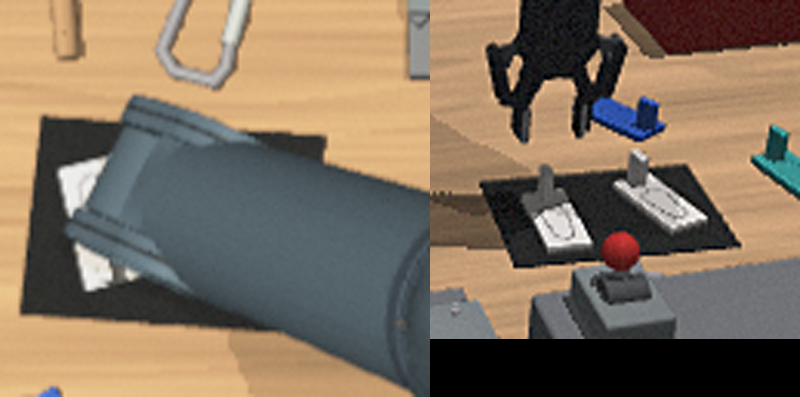

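The gripper (520–580,130) stands over the rib (545,185) of the near white slab, which has not moved; the other white slab is at (660,190). Going down.

>>> send_rows:
  deltas:
    - [[0.6, 0, 0.03, 2.5, 0], [0.6, 0, 0, 2, 0], [0.6, 0, 0, 1.5, 0], [0.6, 0, 0, 0.45, 0], [0.6, 0, 0, 0, 0], [0.6, 0, 0, 0, 0]]

```text
t: 26.9
ee_pos: [0.3947, 0.2314, 0.1877]
ee_rot: [3.141, 0.001, 3.097]
force: [0.5, -0.4, 0.8]
gripper_width: 0.0513
gripper_force: 0.0
```

>>> send_rows:
  deltas:
    - [[0, 0, 0, 0, 0], [0, 0, 0, 0, 0], [0, 0, 0, 0, 0], [0, 0, 0, 0, 0], [0, 0, 0, 0, 0], [0, 0, 0, 0, 0]]
  squeeze: 80

```text
t: 27.4
ee_pos: [0.3946, 0.2313, 0.1877]
ee_rot: [3.142, 0.001, 3.097]
force: [-0.6, -1.9, 7.8]
gripper_width: 0.0088
gripper_force: 78.5
```

>>> send_rows:
  deltas:
    - [[0, 0, 0, -0.5, 0], [0, 0, 0, -1, 0], [0, 0, 0, -2, 0], [0, 0, 0, -2, 0], [0, 0, 0, -1.5, 0], [0, 0, 0, 0, -0.065], [0, 0, 0, 0, 0]]

```text
t: 27.98
ee_pos: [0.3946, 0.2313, 0.2584]
ee_rot: [3.141, 0.002, -3.118]
force: [0.2, 0.0, -1.2]
gripper_width: 0.0089
gripper_force: 78.0
```

Run:
```python
from h import *
plan(.5912-.104,-.0404+.033-.0022,.0525,np.pi+.021)
```

```text
t 28.0 grasp [0.3946 0.2313 0.1034] rot [ 3.1407e+00  2.1000e-03 -3.1184e+00] j7 0.45 w 0.0089 F [ 0.2  0.  -1.2] gf 78.0
  shift cm (now axes) [ -8.7  -24.29   5.09] turn 0.0022  shift in axes after turn [ -8.75 -24.27   5.09]
```

>>> send_rows:
  deltas:
    - [[0, -1.09, -3.03, 0, 0], [0, -1.09, -3.03, 0, 0], [0, -1.09, -3.03, 0, 0], [0, -1.09, -3.03, 0, 0], [0, -1.09, -3.03, 0, 0], [0, -1.09, -3.03, 0, 0], [0, -1.09, -3.03, 0, 0], [0, -1.1, -3.04, 0, 0], [0, 0, 0, 0, 0], [0, 0, 0, 0, 0]]

```text
t: 28.82
ee_pos: [0.4868, -0.0115, 0.2566]
ee_rot: [-3.141, -0.001, -3.126]
force: [-0.5, 0.3, -1.6]
gripper_width: 0.0088
gripper_force: 78.2
```

>>> send_rows:
  deltas:
    - [[0, 0, 0, 1.5, 0], [0, 0, 0, 1.5, 0], [0, 0, 0, 1, 0], [0, 0, 0, 0.5, 0], [0, 0, 0, 0.3, 0], [0, 0, 0, 0, 0], [0, 0, 0, 0, 0]]

```text
t: 29.4
ee_pos: [0.4868, -0.009, 0.2092]
ee_rot: [3.141, 0.0, -3.12]
force: [0.3, 0.6, -1.2]
gripper_width: 0.0086
gripper_force: 78.2
```

```bash
python3 held.py .4872 -.0096 .054 .021 held2
```

```text
t 29.4 grasp [ 0.4868 -0.009   0.0542] rot [ 3.1415e+00  3.0000e-04 -3.1200e+00] j7 0.95 w 0.0086 F [ 0.3  0.6 -1.2] gf 78.2
  shift cm (now axes) [-0.04 -0.06  0.02] turn 0.0006  shift in axes after turn [-0.04 -0.06  0.02]
-20 y edges None
0 y edges None
20 y edges None
35 y edges None
-15 nose at None
0 nose at None
15 nose at 69.1
```

View pics/held2.png

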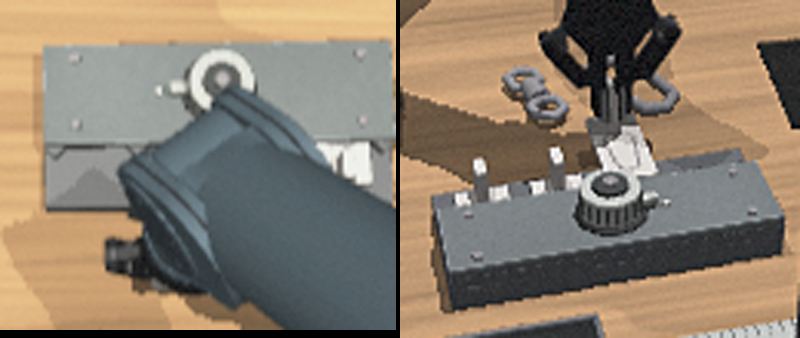

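The third slab is held level in front of slot 1 (scene (625,145)), the two others rest in slots 2 and 3, and the pointer is still at open. Sliding it in.

>>> send_rows:
  deltas:
    - [[0, -0.5, -0.06, 0, 0], [0, -0.5, 0, 0, 0], [0, -0.5, 0, 0, 0], [0, -0.5, 0, 0, 0], [0, -0.5, 0, 0, 0], [0, 0, 0, 0, 0]]

```text
t: 30.0
ee_pos: [0.513, -0.0094, 0.209]
ee_rot: [3.141, 0.001, -3.121]
force: [0.6, -0.2, -0.6]
gripper_width: 0.0089
gripper_force: 78.2
```

>>> send_rows:
  deltas:
    - [[0, -0.6, 0, 0, 0], [0, -0.6, 0, 0, 0], [0, -0.6, 0, 0, 0], [0, -0.6, 0, 0, 0], [0, -0.6, 0, 0, 0], [0, -0.6, 0, 0, 0], [0, 0, 0, 0, 0]]

```text
t: 30.58
ee_pos: [0.549, -0.0086, 0.209]
ee_rot: [3.141, 0.002, -3.121]
force: [-0.3, -0.2, -1.5]
gripper_width: 0.0086
gripper_force: 78.2
```

Run:
```python
from h import *
plan(.5912-.023,-.0404+.033-.0005,.0525,np.pi+.021)
```

```text
t 30.6 grasp [ 0.549  -0.0086  0.054 ] rot [ 3.1412e+00  1.5000e-03 -3.1207e+00] j7 1.01 w 0.0086 F [-0.3 -0.2 -1.5] gf 78.2
  shift cm (now axes) [-1.92  0.03  0.15] turn -0.0001  shift in axes after turn [-1.92  0.03  0.15]
```

>>> send_rows:
  deltas:
    - [[0, -0.5, 0, 0.05, 0], [0, -0.5, 0, 0.05, 0], [0, -0.4, 0, 0, 0], [0, -0.3, 0, 0, 0], [0, -0.1, 0, 0.03, 0], [0, -0.1, 0, 0, 0], [0, -0.1, 0, 0, 0], [0, -0.1, 0, 0, 0], [0, -0.1, 0, 0, 0], [0, 0, 0, 0, 0]]

```text
t: 31.42
ee_pos: [0.5693, -0.0081, 0.2077]
ee_rot: [-3.141, -0.001, -3.12]
force: [-4.6, -0.3, 6.3]
gripper_width: 0.0086
gripper_force: 79.3
```

>>> send_rows:
  deltas:
    - [[0, -0.1, 0, 0, 0], [0, -0.1, 0, 0, 0], [0, 0, 0, 0, 0]]

```text
t: 31.67
ee_pos: [0.5699, -0.008, 0.2077]
ee_rot: [-3.14, -0.005, -3.12]
force: [-10.2, -1.1, 13.2]
gripper_width: 0.0089
gripper_force: 80.4
```

>>> send_rows:
  deltas:
    - [[0.4, 0, 0, 0, 0], [0.4, 0, 0, 0, 0], [0.4, 0, 0, 0, 0], [0.4, 0.2, 0, -0.5, 0], [0.4, 0, 0, -1.5, 0], [0.4, 0, 0, -2.5, 0], [0.4, 0, 0, -3, 0], [0.6, 0, 0, -2, 0], [0.6, 0, 0, 0, 0]]

```text
t: 32.42
ee_pos: [0.5715, -0.0076, 0.3081]
ee_rot: [3.142, 0.008, -3.12]
force: [0.6, 0.7, -0.0]
gripper_width: 0.0512
gripper_force: 0.0
```

```bash
python3 mat.py | tail -4
python3 - <<'E'
from h import *
plan(.3866,.3345,.0313,np.pi+.2622)
E
```

```text
[295. 267.] 0.57 [109. 103.  99.] [0.5234 0.0031]
[269. 274.] 0.49 [114. 109. 105.] [ 0.5354 -0.0739]
[489. 243.] 0.44 [ 67. 109.  67.] [0.5389 0.6118]
[247. 276.] 0.4 [108. 105. 103.] [ 0.5339 -0.1334]
t 32.6 grasp [ 0.5693 -0.0085  0.1472] rot [-3.1413e+00 -1.0000e-03 -3.1206e+00] j7 1.11 w 0.0511 F [-0.3  0.2 -0.4] gf 0.0
  shift cm (now axes) [17.54 34.68 11.59] turn -0.2412  shift in axes after turn [ 8.75 37.86 11.59]Traceback (most recent call last):
  File "mat.py", line 9, in <module>
    c=proj(q,[[p[0],p[1],.01]])[0]; x,v=fit(q,SLAB,"white",np.array(p),.002,c,r)
                                        ~~~^^^^^^^^^^^^^^^^^^^^^^^^^^^^^^^^^^^^^
  File "h.py", line 53, in fit
    m,org=mask(f,kind,ctr,r)
          ~~~~^^^^^^^^^^^^^^
  File "h.py", line 41, in mask
    b=1+np.argmax(st[1:,4]); m=(l==b).astype(np.uint8)
        ~~~~~~~~~^^^^^^^^^^
    return _wrapfunc(a, 'argmax', axis=axis, out=out, **kwds)
    return bound(*args, **kwds)
ValueError: attempt to get argmax of an empty sequence
```

That was the stale picture: the fit broke off because slab c is gone from the mat. I measure slab d alone.

```bash
sed -i 's/("c",\[.4346,.2308,-.045\]),//; s/for n,p in(("d",\(.*\))):/for n,p in(("d",\1),):/' mat.py; python3 mat.py
```

```text
[207. 338.] 0.77 [ 74. 117. 204.] [0.2434 0.3723]
[218. 268.] 0.73 [223. 223. 221.] [0.4211 0.3507]
[355. 210.] 0.67 [133. 129. 122.] [ 0.5808 -0.0112]
[133. 217.] 0.67 [ 81. 166.  90.] [0.5589 0.5803]
[157. 276.] 0.6 [ 75. 182. 170.] [0.4012 0.5074]
[328. 209.] 0.22 [131. 133. 129.] [0.5829 0.0623]
[438. 226.] 0.88 [ 51. 118. 116.] [0.4066 0.5071]
[383. 205.] 0.85 [ 37.  66. 135.] [0.2341 0.3815]
[395. 233.] 0.74 [172. 169. 167.] [0.4193 0.3512]
[296. 268.] 0.63 [102.  98.  94.] [0.5278 0.0053]
[271. 272.] 0.61 [115. 110. 105.] [ 0.5275 -0.0675]
[249. 274.] 0.58 [110. 107. 106.] [ 0.5262 -0.1269]
[487. 242.] 0.48 [ 64. 109.  65.] [0.5319 0.6089]
d [0.4255 0.3462 0.2659] 0.974 rib arm frame [0.3861 0.3342]
d [0.4186 0.3466 0.1787] 0.63 rib arm frame [0.3784 0.3379]
```

>>> send_rows:
  deltas:
    - [[0.6, 0, 0, 0, -0.12], [0.6, 0, 0, 0, -0.122], [0.6, 0.87, 3.78, 0, 0], [0.6, 0.87, 3.78, 0, 0], [0.6, 0.87, 3.78, 0, 0], [0.6, 0.87, 3.78, 0, 0], [0.6, 0.87, 3.78, 0, 0], [0.6, 0.87, 3.78, 0, 0], [0.6, 0.87, 3.78, 0, 0], [0.6, 0.87, 3.78, 0, 0]]

```text
t: 33.65
ee_pos: [0.4226, 0.267, 0.3023]
ee_rot: [-3.141, -0.001, -2.878]
force: [0.8, 0.6, -0.1]
gripper_width: 0.0511
gripper_force: 0.0
```

>>> send_rows:
  deltas:
    - [[0.6, 0.87, 3.78, 0, 0], [0.6, 0.87, 3.78, 0, 0], [0.6, 0, 0, 2, 0], [0.6, 0, 0, 2, 0], [0.6, 0, 0, 1, 0], [0.6, 0, 0, 0, 0], [0.6, 0, 0, 0, 0]]

```text
t: 34.23
ee_pos: [0.3874, 0.3338, 0.2523]
ee_rot: [-3.141, -0.001, -2.879]
force: [-0.1, 0.9, 0.1]
gripper_width: 0.0514
gripper_force: 0.0
```

Run:
```python
from h import *
plan(.3863,.3344,.0313,np.pi+.264)
g=manip.grab_frame("scene")
for o in manip.outline_of(g,"slab_d"): print(np.round(o["position"]),round(o["p"],2),g["img"][o["pixels"]].mean(0).round())
```

```text
t 34.2 grasp [0.3874 0.3338 0.0973] rot [-3.1411e+00 -1.4000e-03 -2.8788e+00] j7 0.49 w 0.0514 F [-0.1  0.9  0.1] gf 0.0
  shift cm (now axes) [0.09 0.09 6.6 ] turn -0.0012  shift in axes after turn [0.09 0.09 6.6 ]
[393. 231.] 0.93 [146. 141. 138.]
[437. 226.] 0.68 [ 47. 117. 116.]
[286. 289.] 0.67 [ 97. 101. 102.]
[385. 206.] 0.58 [ 37.  61. 121.]
[484. 244.] 0.52 [ 54. 103.  59.]
```

Slab d is still in place (393,231). Descend, grip and lift.

>>> send_rows:
  deltas:
    - [[0.6, 0.09, 0.08, 2.5, 0], [0.6, 0, 0, 2, 0], [0.6, 0, 0, 1.5, 0], [0.6, 0, 0, 0.5, 0], [0.6, 0, 0, 0, 0], [0.6, 0, 0, 0, 0]]

```text
t: 34.83
ee_pos: [0.3866, 0.3349, 0.1885]
ee_rot: [3.141, 0.001, -2.879]
force: [0.6, -0.4, 0.9]
gripper_width: 0.0514
gripper_force: 0.0
```

>>> send_rows:
  deltas:
    - [[0, 0, 0, 0, 0], [0, 0, 0, 0, 0], [0, 0, 0, 0, 0], [0, 0, 0, 0, 0], [0, 0, 0, 0, 0], [0, 0, 0, 0, 0]]
  squeeze: 80

```text
t: 35.33
ee_pos: [0.3865, 0.3349, 0.1885]
ee_rot: [3.142, 0.001, -2.879]
force: [0.2, -1.8, 6.6]
gripper_width: 0.0084
gripper_force: 78.6
```

>>> send_rows:
  deltas:
    - [[0, 0, 0, -0.5, 0], [0, 0, 0, -1, 0], [0, 0, 0, -2, 0], [0, 0, 0, -2, 0], [0, 0, 0, -1.5, 0], [0, 0, 0, 0, 0.08], [0, 0, 0, 0, 0.08], [0, 0, 0, 0, 0.083], [0, 0, 0, 0, 0]]

```text
t: 36.08
ee_pos: [0.3861, 0.3347, 0.2585]
ee_rot: [3.141, 0.001, -3.124]
force: [-0.1, 0.7, -0.6]
gripper_width: 0.009
gripper_force: 77.9
```

Run:
```python
from h import *
plan(.5898-.104,-.0404+.099-.0022,.0542,np.pi+.021)
```

```text
t 36.1 grasp [0.3861 0.3347 0.1035] rot [ 3.1413e+00  7.0000e-04 -3.1240e+00] j7 0.29 w 0.0090 F [-0.1  0.7 -0.6] gf 77.9
  shift cm (now axes) [ -9.47 -28.     4.93] turn -0.0034  shift in axes after turn [ -9.38 -28.03   4.93]
```

>>> send_rows:
  deltas:
    - [[0, -1.04, -3.11, 0, -0.003], [0, -1.04, -3.11, 0, 0], [0, -1.04, -3.11, 0, 0], [0, -1.04, -3.11, 0, 0], [0, -1.04, -3.11, 0, 0], [0, -1.04, -3.11, 0, 0], [0, -1.04, -3.11, 0, 0], [0, -1.04, -3.12, 0, 0], [0, -1.06, -3.12, 0, 0], [0, 0, 0, 0, 0]]

```text
t: 36.92
ee_pos: [0.4884, 0.0496, 0.2575]
ee_rot: [-3.137, 0.0, -3.125]
force: [0.1, -1.3, -1.5]
gripper_width: 0.0087
gripper_force: 78.2
```

>>> send_rows:
  deltas:
    - [[0, 0, 0, 1.5, 0], [0, 0, 0, 1.5, 0], [0, 0, 0, 1, 0], [0, 0, 0, 0.5, 0], [0, 0, 0, 0.3, 0], [0, 0, 0, 0, 0], [0, 0, 0, 0, 0]]

```text
t: 37.5
ee_pos: [0.4866, 0.0571, 0.2099]
ee_rot: [3.142, 0.0, -3.118]
force: [-0.3, 0.3, -1.4]
gripper_width: 0.0089
gripper_force: 78.3
```

```bash
python3 held.py .4858 .0564 .055 .021 held3
```

```text
t 37.5 grasp [0.4866 0.0571 0.0549] rot [ 3.1415e+00  4.0000e-04 -3.1175e+00] j7 0.82 w 0.0089 F [-0.3  0.3 -1.4] gf 78.3
  shift cm (now axes) [ 0.08 -0.07 -0.01] turn 0.0031  shift in axes after turn [ 0.08 -0.07 -0.01]
-20 y edges None
0 y edges None
20 y edges None
35 y edges None
-15 nose at None
0 nose at None
15 nose at None
```

View pics/held3.png

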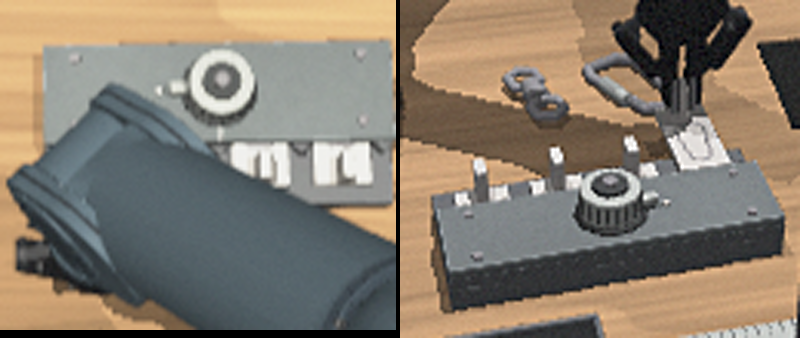

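The last slab is in front of slot 0 (scene (695,140)), held level; three ribs stand in slots 1–3 (632,150), (557,165), (480,178).

>>> send_rows:
  deltas:
    - [[0, -0.4, -0.06, 0, 0.003], [0, -0.5, 0, 0, 0], [0, -0.5, 0, 0, 0], [0, -0.5, 0, 0, 0], [0, -0.5, 0, 0, 0], [0, 0, 0, 0, 0]]

```text
t: 38.1
ee_pos: [0.5117, 0.0566, 0.2097]
ee_rot: [3.141, 0.001, -3.122]
force: [0.4, 0.1, -1.0]
gripper_width: 0.0087
gripper_force: 78.3
```

>>> send_rows:
  deltas:
    - [[0, -0.6, 0, 0, 0], [0, -0.6, 0, 0, 0], [0, -0.6, 0, 0, 0], [0, -0.6, 0, 0, 0], [0, -0.6, 0, 0, 0], [0, -0.6, 0, 0, 0], [0, 0, 0, 0, 0]]

```text
t: 38.68
ee_pos: [0.5478, 0.0574, 0.2097]
ee_rot: [3.141, 0.001, -3.122]
force: [-0.6, 0.0, -0.9]
gripper_width: 0.0086
gripper_force: 78.3
```

Run:
```python
from h import *
plan(.5898-.023,-.0404+.099-.0005,.0535,np.pi+.021)
```

```text
t 38.7 grasp [0.5478 0.0574 0.0547] rot [ 3.1411e+00  1.4000e-03 -3.1220e+00] j7 0.88 w 0.0086 F [-0.6  0.  -0.9] gf 78.3
  shift cm (now axes) [-1.9   0.03  0.12] turn -0.0014  shift in axes after turn [-1.9   0.03  0.12]
```

>>> send_rows:
  deltas:
    - [[0, -0.5, 0, 0.05, 0], [0, -0.5, 0, 0.05, 0], [0, -0.4, 0, 0, 0], [0, -0.3, 0, 0, 0], [0, -0.1, 0, 0.03, 0], [0, -0.1, 0, 0, 0], [0, -0.1, 0, 0, 0], [0, -0.1, 0, 0, 0], [0, -0.1, 0, 0, 0], [0, 0, 0, 0, 0]]

```text
t: 39.52
ee_pos: [0.5676, 0.0581, 0.2085]
ee_rot: [-3.141, -0.002, -3.121]
force: [-6.4, -0.6, 9.0]
gripper_width: 0.0084
gripper_force: 79.7
```

>>> send_rows:
  deltas:
    - [[0, -0.1, 0, 0, 0], [0, 0, 0, 0, 0]]

```text
t: 39.68
ee_pos: [0.5679, 0.0582, 0.2085]
ee_rot: [-3.14, -0.004, -3.121]
force: [-10.2, -1.4, 12.0]
gripper_width: 0.0087
gripper_force: 80.2
```

>>> send_rows:
  deltas:
    - [[0.4, 0, 0, 0, 0], [0.4, 0, 0, 0, 0], [0.4, 0, 0, 0, 0], [0.4, 0.2, 0, -0.5, 0], [0.4, 0, 0, -1.5, 0], [0.4, 0, 0, -2.5, 0], [0.4, 0, 0, -3, 0], [1, 0, 2, -2, 0], [1, 0, 4, -1, 0], [1, 0, 4, 0, 0]]

```text
t: 40.52
ee_pos: [0.5669, 0.1578, 0.3175]
ee_rot: [3.141, 0.006, -3.126]
force: [-0.2, 0.8, -0.2]
gripper_width: 0.0695
gripper_force: 0.0
```

>>> send_rows:
  deltas:
    - [[1, 0, 4, 0, 0], [1, 0, 4, 0, 0], [1, 0, 2, 0, 0], [1, 0, 0, 0, 0]]

```text
t: 40.85
ee_pos: [0.5614, 0.2645, 0.3155]
ee_rot: [3.136, 0.001, -3.113]
force: [-1.1, 0.4, -0.3]
gripper_width: 0.0853
gripper_force: 0.0
```

Run:
```python
from h import *
f=manip.grab_frame("top")
yy,xx=np.mgrid[180:240:.25,300:430:.25]; px=np.c_[xx.ravel(),yy.ravel()]
I=cv2.remap(f["img"],xx.astype(np.float32),yy.astype(np.float32),cv2.INTER_LINEAR).reshape(-1,3).astype(int)
P=at_z(f,px,.030)[:,:2]-[.5937,-.0387]; a=.021; c,s=np.cos(a),np.sin(a); L=P@np.array([[c,-s],[s,c]])*1000
w=(I.min(1)>120)
for k,y in enumerate((99,33,-33,-99)):
    r=[]
    for dy in(-15,15):
        q=L[w&(abs(L[:,1]-y-dy)<2)&(L[:,0]<0)&(L[:,0]>-60)]; r.append(round(q[:,0].min(),1) if len(q) else None)
    q=L[w&(abs(L[:,0]+20)<3)&(abs(L[:,1]-y)<32)];print("slot",k,"tail x",r,"y",q[:,1].min().round(1) if len(q) else None,q[:,1].max().round(1) if len(q) else None)
cv2.imwrite("pics/rk2.png",cv2.resize(f["img"][170:250,300:430,::-1],None,fx=6,fy=6,interpolation=cv2.INTER_CUBIC))
plan(.634,-.0395,.065,np.pi/2+.02)
```

```text
slot 0 tail x [None, None] y None None
slot 1 tail x [np.float64(-14.3), None] y None None
slot 2 tail x [np.float64(-48.4), np.float64(-29.8)] y -65.0 -1.5
slot 3 tail x [np.float64(-59.5), np.float64(-59.7)] y -131.0 -67.0
t 40.9 grasp [0.5623 0.2612 0.1599] rot [ 3.1389e+00  1.0000e-03 -3.1162e+00] j7 0.69 w 0.0857 F [ 1.  -0.7 -0.5] gf 0.0
  shift cm (now axes) [ -6.4  -30.24   9.49] turn 1.5762  shift in axes after turn [-30.21   6.56   9.49]
```

View pics/rk2.png

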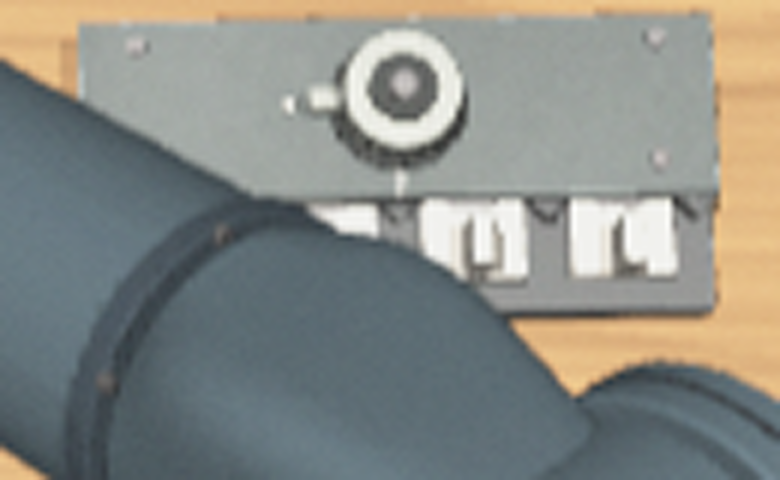

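Slots 2 (475,235) and 3 (625,235) are evenly home; the arm hides slots 0 and 1. I move past to the other side to measure those, turning the tool for the ring on the way.

>>> send_rows:
  deltas:
    - [[1, 0, -3.9, 0, 0], [1, 0, -3.9, 0, 0], [1, 0, -3.9, 0, 0], [1, 0, -3.9, 0, 0], [1, 0, -3.9, 0, 0], [1, 0, -3.9, 0, 0], [1, 0, -3.9, 0, 0], [1, 0, -3.9, 0, 0], [1, 0, -3.9, 0, 0], [1, 0, -3.9, 0, 0]]

```text
t: 41.73
ee_pos: [0.5703, -0.136, 0.3142]
ee_rot: [-3.14, 0.0, -3.124]
force: [1.8, 1.2, 0.4]
gripper_width: 0.0854
gripper_force: 0.0
```

>>> send_rows:
  deltas:
    - [[1, 0, -3.9, 0, 0], [1, 0, -3.9, 0, 0], [1, 0, -3.9, 0, 0], [1, 0, 0, 0, 0.12], [1, 0, 0, 0, 0.12], [1, 0, 0, 0, 0.12], [1, 0, 0, 0, 0.12], [1, 0, 0, 0, 0.12], [1, 0, 0, 0, 0.12], [1, 0, 0, 0, 0.12]]

```text
t: 42.57
ee_pos: [0.5726, -0.2508, 0.3141]
ee_rot: [-3.141, 0.0, 2.314]
force: [-0.2, -0.1, -0.8]
gripper_width: 0.0853
gripper_force: 0.0
```

>>> send_rows:
  deltas:
    - [[1, 0, 0, 0, 0.12], [1, 0, 0, 0, 0.12], [1, 0, 0, 0, 0.12], [1, 0, 0, 0, 0.12], [1, 0, 0, 0, 0.12], [1, 0, 0, 0, 0.12], [1, 0, 0, 0, 0], [1, 0, 0, 0, 0]]

```text
t: 43.23
ee_pos: [0.573, -0.2501, 0.3139]
ee_rot: [3.142, 0.001, 1.604]
force: [-0.3, -0.5, -0.5]
gripper_width: 0.0852
gripper_force: 0.0
```

```bash
cat > tails.py <<'E'
from h import *
f=manip.grab_frame("top")
yy,xx=np.mgrid[180:240:.25,300:430:.25]; px=np.c_[xx.ravel(),yy.ravel()]
I=cv2.remap(f["img"],xx.astype(np.float32),yy.astype(np.float32),cv2.INTER_LINEAR).reshape(-1,3).astype(int)
P=at_z(f,px,.030)[:,:2]-[.5937,-.0387]; a=.021; c,s=np.cos(a),np.sin(a); L=P@np.array([[c,-s],[s,c]])*1000
w=(I.min(1)>165)
for k,y in enumerate((99,33,-33,-99)):
    r=[]
    for dy in(-15,-10,10,15):
        q=L[w&(abs(L[:,1]-y-dy)<2)&(L[:,0]<0)&(L[:,0]>-48)]; r.append(round(float(q[:,0].min()),1) if len(q) else None)
    q=L[w&(abs(L[:,0]+20)<3)&(abs(L[:,1]-y)<30)];print("slot",k,"tail x",r,"y",q[:,1].min().round(1) if len(q) else None,q[:,1].max().round(1) if len(q) else None)
plan(.634,-.0395,.065,np.pi/2+.02)
E
python3 tails.py
```

```text
slot 0 tail x [-36.2, -32.8, -36.5, -36.4] y 75.2 121.5
slot 1 tail x [-35.3, -32.5, -34.2, -34.8] y 9.7 55.5
slot 2 tail x [-34.3, -34.9, -35.2, -35.2] y -55.8 -8.8
slot 3 tail x [-33.4, -33.3, -33.6, -34.2] y -120.7 -74.8
t 43.3 grasp [ 0.5731 -0.25    0.1588] rot [3.1415e+00 5.0000e-04 1.6044e+00] j7 0.19 w 0.0851 F [0.  0.8 0.7] gf 0.0
  shift cm (now axes) [20.83  6.79  9.38] turn 0.0136  shift in axes after turn [20.92  6.51  9.38]
```

>>> send_rows:
  deltas:
    - [[0, 0, 0, 0, 0.014], [0, 3.7, -1.7, 0, 0], [0, 3.7, -1.7, 0, 0], [0, 3.7, -1.7, 0, 0], [0, 0, 0, 3.5, 0], [0, 0, 0, 3.5, 0], [0, 0, 0, 2.3, 0], [0, 0, 0, 1, 0], [0, 0, 0, 0, 0], [0, 0, 0, 0, 0]]

```text
t: 44.12
ee_pos: [0.5211, -0.1392, 0.2107]
ee_rot: [3.141, -0.0, 1.588]
force: [-0.3, 0.2, 0.6]
gripper_width: 0.0
gripper_force: 0.0
```

Run:
```python
from h import *
plan(.594-.0485,-.1402,.055,np.pi/2+.02)
```

```text
t 44.1 grasp [ 0.5211 -0.1392  0.0557] rot [ 3.1414e+00 -2.0000e-04  1.5881e+00] j7 -0.06 w 0.0000 F [-0.3  0.2  0.6] gf 0.0
  shift cm (now axes) [-0.14  2.44  0.07] turn -0.0027  shift in axes after turn [-0.15  2.44  0.07]
```

>>> send_rows:
  deltas:
    - [[0, -0.05, 0.5, 0, 0], [0, -0.05, 0.5, 0, 0], [0, 0, 0.4, 0, 0], [0, 0, 0.2, 0, 0], [0, 0, 0.2, 0, 0], [0, 0, 0, 0, 0]]

```text
t: 44.62
ee_pos: [0.5393, -0.1397, 0.2106]
ee_rot: [3.141, 0.0, 1.588]
force: [0.1, 0.4, -0.6]
gripper_width: 0.0001
gripper_force: 0.0
```

>>> send_rows:
  deltas:
    - [[0, 0, 0.2, 0, 0], [0, 0, 0.2, 0, 0], [0, 0, 0.1, 0, 0], [0, 0, 0, 0, 0]]

```text
t: 44.95
ee_pos: [0.544, -0.1395, 0.2103]
ee_rot: [3.141, -0.0, 1.588]
force: [0.5, 0.9, -1.1]
gripper_width: 0.0002
gripper_force: 0.0
```

>>> send_rows:
  deltas:
    - [[0, 0, 0.15, 0, 0], [0, 0, 0.15, 0, 0], [0, 0, 0, 0, 0]]

```text
t: 45.2
ee_pos: [0.5465, -0.1396, 0.2101]
ee_rot: [-3.14, 0.0, 1.588]
force: [-2.0, -0.3, 2.2]
gripper_width: 0.0002
gripper_force: 1.1
```

>>> send_rows:
  deltas:
    - [[0, 0, 0.1, 0, 0], [0, 0, 0.1, 0, 0], [0, 0, 0, 0, 0]]

```text
t: 45.45
ee_pos: [0.5471, -0.1396, 0.2098]
ee_rot: [-3.136, 0.0, 1.588]
force: [-7.1, -0.1, 5.1]
gripper_width: 0.0001
gripper_force: 3.8
```

>>> send_rows:
  deltas:
    - [[0, 0, 0.1, 0, 0], [0, 0, 0.1, 0, 0], [0, 0, 0, 0, 0]]

```text
t: 45.7
ee_pos: [0.5478, -0.1396, 0.2096]
ee_rot: [-3.133, 0.0, 1.587]
force: [-12.8, 1.2, 9.6]
gripper_width: 0.0001
gripper_force: 6.2
```

>>> send_rows:
  deltas:
    - [[0, 0, -1.2, 0, 0], [0, 0, 0, -3, 0], [0, 0, 0, -1.5, 0], [0, 3.3, 0, 0, 0], [0, 3.3, 0, 0, 0], [0, 0, 0, 0, 0], [0, 0, 0, 3, 0], [0, 0, 0, 1.5, 0], [0, 0, 0, 0, 0]]

```text
t: 46.45
ee_pos: [0.5364, -0.0734, 0.2077]
ee_rot: [-3.137, -0.001, 1.589]
force: [-0.5, 0.3, 0.7]
gripper_width: -0.0001
gripper_force: 0.0
```

>>> send_rows:
  deltas:
    - [[0, 0, 0.2, 0, 0], [0, 0, 0.2, 0, 0], [0, 0, 0.2, 0, 0], [0, 0, 0.1, 0, 0], [0, 0, 0, 0, 0]]

```text
t: 46.87
ee_pos: [0.5447, -0.0737, 0.2109]
ee_rot: [3.141, 0.0, 1.588]
force: [-1.6, -0.7, 0.8]
gripper_width: 0.0003
gripper_force: 1.1
```

>>> send_rows:
  deltas:
    - [[0, 0, 0.1, 0, 0], [0, 0, 0.1, 0, 0], [0, 0, 0, 0, 0]]

```text
t: 47.12
ee_pos: [0.5454, -0.0737, 0.2102]
ee_rot: [-3.138, 0.0, 1.588]
force: [-7.0, 0.5, 6.2]
gripper_width: -0.0002
gripper_force: 3.5
```

>>> send_rows:
  deltas:
    - [[0, 0, 0.1, 0, 0], [0, 0, 0.1, 0, 0], [0, 0, 0, 0, 0]]

```text
t: 47.37
ee_pos: [0.5461, -0.0737, 0.2099]
ee_rot: [-3.134, 0.001, 1.588]
force: [-12.4, 0.9, 8.4]
gripper_width: -0.0001
gripper_force: 5.8
```

>>> send_rows:
  deltas:
    - [[0, 0, -1.2, 0, 0], [0, 0, 0, -3, 0], [0, 0, 0, -1.5, 0], [0, 3.3, 0, 0, 0], [0, 3.3, 0, 0, 0], [0, 0, 0, 0, 0], [0, 0, 0, 3, 0], [0, 0, 0, 1.5, 0], [0, 0, 0, 0, 0]]

```text
t: 48.12
ee_pos: [0.5345, -0.0076, 0.208]
ee_rot: [-3.138, -0.0, 1.589]
force: [-0.4, -0.4, 0.8]
gripper_width: 0.0002
gripper_force: 0.0
```

>>> send_rows:
  deltas:
    - [[0, 0, 0.2, 0, 0], [0, 0, 0.2, 0, 0], [0, 0, 0.2, 0, 0], [0, 0, 0.1, 0, 0], [0, 0, 0, 0, 0]]

```text
t: 48.53
ee_pos: [0.543, -0.0077, 0.211]
ee_rot: [3.14, -0.0, 1.588]
force: [0.7, 0.3, -0.2]
gripper_width: -0.0
gripper_force: 0.0
```

>>> send_rows:
  deltas:
    - [[0, 0, 0.1, 0, 0], [0, 0, 0.1, 0, 0], [0, 0, 0, 0, 0]]

```text
t: 48.78
ee_pos: [0.5438, -0.0076, 0.2102]
ee_rot: [-3.139, 0.0, 1.588]
force: [-4.6, -0.5, 3.5]
gripper_width: 0.0
gripper_force: 2.6
```

>>> send_rows:
  deltas:
    - [[0, 0, 0.1, 0, 0], [0, 0, 0.1, 0, 0], [0, 0, 0, 0, 0]]

```text
t: 49.03
ee_pos: [0.5444, -0.0076, 0.2098]
ee_rot: [-3.135, 0.001, 1.588]
force: [-9.8, -1.1, 7.8]
gripper_width: -0.0002
gripper_force: 5.0
```

>>> send_rows:
  deltas:
    - [[0, 0, -1.2, 0, 0], [0, 0, 0, -3, 0], [0, 0, 0, -1.5, 0], [0, 3.3, 0, 0, 0], [0, 3.3, 0, 0, 0], [0, 0, 0, 0, 0], [0, 0, 0, 3, 0], [0, 0, 0, 1.5, 0], [0, 0, 0, 0, 0]]

```text
t: 49.78
ee_pos: [0.5323, 0.0582, 0.2078]
ee_rot: [-3.138, 0.0, 1.589]
force: [-1.3, 0.1, -1.1]
gripper_width: 0.0
gripper_force: 0.0
```

>>> send_rows:
  deltas:
    - [[0, 0, 0.2, 0, 0], [0, 0, 0.2, 0, 0], [0, 0, 0.2, 0, 0], [0, 0, 0.1, 0, 0], [0, 0, 0, 0, 0]]

```text
t: 50.2
ee_pos: [0.5411, 0.0583, 0.211]
ee_rot: [3.14, -0.0, 1.588]
force: [-0.1, -0.1, -0.6]
gripper_width: -0.0001
gripper_force: 0.0
```

>>> send_rows:
  deltas:
    - [[0, 0, 0.1, 0, 0], [0, 0, 0.1, 0, 0], [0, 0, 0, 0, 0]]

```text
t: 50.45
ee_pos: [0.542, 0.0583, 0.2103]
ee_rot: [-3.14, 0.0, 1.588]
force: [-2.4, -0.7, 1.3]
gripper_width: 0.0
gripper_force: 1.3
```

>>> send_rows:
  deltas:
    - [[0, 0, 0.1, 0, 0], [0, 0, 0.1, 0, 0], [0, 0, 0, 0, 0]]

```text
t: 50.7
ee_pos: [0.5427, 0.0585, 0.2098]
ee_rot: [-3.137, 0.001, 1.588]
force: [-8.0, 0.5, 7.4]
gripper_width: 0.0001
gripper_force: 4.0
```

All four tails lie in one line (0.547, 0.545, 0.544, 0.543, following the rack's slight turn) against hard stops. Now the ring.

>>> send_rows:
  deltas:
    - [[0, 0, -1.2, 0, 0], [0, 0, 0, -3, 0], [0, 0, 0, -3.5, 0], [1, 0, 0, -3.5, 0], [1, 0, 0, -0.5, 0], [1, 0, 0, 0, 0]]

```text
t: 51.2
ee_pos: [0.5337, 0.0584, 0.3179]
ee_rot: [3.135, -0.001, 1.588]
force: [0.1, -0.7, -1.2]
gripper_width: 0.0355
gripper_force: 0.0
```

Run:
```python
from h import *
plan(.634,-.0395,.066,np.pi/2+.02)
```

```text
t 51.2 grasp [0.5337 0.0584 0.1629] rot [ 3.1353e+00 -6.0000e-04  1.5875e+00] j7 -0.37 w 0.0355 F [ 0.1 -0.7 -1.2] gf 0.0
  shift cm (now axes) [-9.96  9.86  9.69] turn -0.0033  shift in axes after turn [-9.99  9.83  9.69]
```

>>> send_rows:
  deltas:
    - [[1, -2.5, 2.46, 0, 0], [1, -2.5, 2.46, 0, 0], [1, -2.5, 2.46, 0, 0], [1, -2.48, 2.46, 0, 0], [1, 0, 0, 2, 0], [1, 0, 0, 1, 0], [1, 0, 0, 0, 0], [1, 0, 0, 0, 0]]

```text
t: 51.87
ee_pos: [0.6314, -0.0387, 0.2836]
ee_rot: [-3.138, -0.001, 1.59]
force: [0.9, 0.7, 0.7]
gripper_width: 0.0853
gripper_force: 0.0
```

Run:
```python
from h import *
plan(.634,-.0395,.066,np.pi/2+.02)
```

```text
t 51.9 grasp [ 0.6314 -0.0387  0.1286] rot [-3.1380e+00 -9.0000e-04  1.5896e+00] j7 -0.18 w 0.0853 F [0.9 0.7 0.7] gf 0.0
  shift cm (now axes) [-0.08  0.25  6.26] turn -0.0012  shift in axes after turn [-0.08  0.25  6.26]
```

>>> send_rows:
  deltas:
    - [[1, -0.08, 0.2, 2.5, 0], [1, 0, 0, 2, 0], [1, 0, 0, 1.2, 0], [1, 0, 0, 0.5, 0], [1, 0, 0, 0, 0], [1, 0, 0, 0, 0]]

```text
t: 52.37
ee_pos: [0.6348, -0.0402, 0.2241]
ee_rot: [3.141, -0.0, 1.588]
force: [0.2, 0.9, 0.3]
gripper_width: 0.0851
gripper_force: 0.0
```

>>> send_rows:
  deltas:
    - [[0.3, 0, 0, 0, 0], [0.3, 0, 0, 0, 0], [0.3, 0, 0, 0, 0], [0.3, 0, 0, 0, 0], [0.3, 0, 0, 0, 0], [0.3, 0, 0, 0, 0]]
  squeeze: 100

```text
t: 52.87
ee_pos: [0.6341, -0.0406, 0.2249]
ee_rot: [-3.14, 0.001, 1.588]
force: [-7.3, -0.0, 12.2]
gripper_width: 0.0487
gripper_force: 101.3
```

>>> send_rows:
  deltas:
    - [[0.3, 0, 0, 0, -0.1], [0.3, 0, 0, 0, -0.1], [0.3, 0, 0, 0, -0.1], [0.3, 0, 0, 0, -0.1], [0.3, 0, 0, 0, -0.1], [0.3, 0, 0, 0, 0]]

```text
t: 53.37
ee_pos: [0.6345, -0.0405, 0.2249]
ee_rot: [3.141, 0.0, 2.093]
force: [-4.9, 0.8, 9.8]
gripper_width: 0.0491
gripper_force: 101.6
```

>>> send_rows:
  deltas:
    - [[0.3, 0, 0, 0, -0.1], [0.3, 0, 0, 0, -0.1], [0.3, 0, 0, 0, -0.1], [0.3, 0, 0, 0, -0.1], [0.3, 0, 0, 0, -0.1], [0.3, 0, 0, 0, -0.1], [0.3, 0, 0, 0, -0.1], [0.3, 0, 0, 0, -0.1], [0.3, 0, 0, 0, -0.1], [0.3, 0, 0, 0, -0.1]]

```text
t: 54.2
ee_pos: [0.6349, -0.0398, 0.2249]
ee_rot: [3.141, 0.001, 3.093]
force: [-3.1, 1.5, 8.4]
gripper_width: 0.049
gripper_force: 101.7
```

>>> send_rows:
  deltas:
    - [[0.3, 0, 0, 0, -0.07], [0.3, 0, 0, 0, 0], [0.3, 0, 0, 0, 0]]

```text
t: 54.45
ee_pos: [0.6348, -0.0397, 0.2249]
ee_rot: [3.141, 0.001, -3.124]
force: [-3.3, 1.4, 9.0]
gripper_width: 0.0488
gripper_force: 101.9
```

```bash
cat > ptr.py <<'E'
from h import *
s=manip.read_state();print(s["ee_rot"],s["torque"],s["gripper_width"])
f=manip.grab_frame("top");save(f,"ptr")
yy,xx=np.mgrid[170:240:.25,330:400:.25]; px=np.c_[xx.ravel(),yy.ravel()]
I=cv2.remap(f["img"],xx.astype(np.float32),yy.astype(np.float32),cv2.INTER_LINEAR).reshape(-1,3).astype(int)
P=at_z(f,px,.053)[:,:2]-[.6358,-.0378]; a=.021; c,s=np.cos(a),np.sin(a); L=P@np.array([[c,-s],[s,c]])*1000
r=np.hypot(*L.T); w=(I.min(1)>150)&(r>30)&(r<38)&(abs(L[:,0])<45)
an=np.degrees(np.arctan2(L[w,1],L[w,0]))%360; h=np.histogram(an,36,(0,360))[0]; print([(i*10,int(v)) for i,v in enumerate(h) if v])
k=(an>150)&(an<210); print("pointer angle from -x (deg)",an[k].mean()-180 if k.any() else None)
E
python3 ptr.py
```

```text
[ 3.14051833e+00  1.47380197e-03 -3.12447195e+00] [0.40980114 0.63499859 0.0891777 ] 0.048846110645146976
[(160, 4), (170, 89), (180, 105), (190, 27), (200, 2)]
pointer angle from -x (deg) 2.156315666674516
```

>>> send_rows:
  deltas:
    - [[0.3, 0, 0, 0, -0.02], [0.3, 0, 0, 0, 0], [0.3, 0, 0, 0, 0]]

```text
t: 54.75
ee_pos: [0.6349, -0.0396, 0.225]
ee_rot: [3.141, 0.002, -3.105]
force: [-2.7, 2.2, 9.1]
gripper_width: 0.049
gripper_force: 101.9
```

```bash
python3 ptr.py
```

```text
[ 3.14075579e+00  1.57065415e-03 -3.10459607e+00] [0.44086693 0.5314299  0.12658296] 0.04897409391273238
[(160, 6), (170, 66), (180, 101), (190, 19), (200, 2)]
pointer angle from -x (deg) 2.582817639673465
```

>>> send_rows:
  deltas:
    - [[1, 0, 0, 0, 0], [1, 0, 0, 0, 0], [1, 0, 0, 0, 0], [1, 0, 0, -1, 0], [1, 0, 0, -2.5, 0], [1, 0, 0, -3.5, 0], [1, 0, 0, -3.5, 0], [1, 0, -3, -2, 0], [1, 0, -3.9, 0, 0], [1, 0, -3.9, 0, 0]]

```text
t: 55.63
ee_pos: [0.6391, -0.1488, 0.3516]
ee_rot: [-3.141, 0.004, -3.103]
force: [0.5, 0.5, -0.5]
gripper_width: 0.0853
gripper_force: 0.0
```

>>> send_rows:
  deltas:
    - [[1, 0, -3.9, 0, 0], [1, 0, -3.9, 0, 0], [1, 0, -3.9, 0, 0], [1, 0, -3.9, 0, 0], [1, 0, 0, 0, 0], [1, 0, 0, 0, 0]]

```text
t: 56.13
ee_pos: [0.6431, -0.3084, 0.3484]
ee_rot: [-3.14, -0.0, -3.111]
force: [0.8, 0.4, 0.7]
gripper_width: 0.0854
gripper_force: 0.0
```

```bash
python3 ptr.py; python3 tails.py
python3 - <<'E'
from h import *
f=manip.grab_frame("top");g=manip.grab_frame("scene")
A=cv2.resize(f["img"][165:245,300:430],(800,492),interpolation=cv2.INTER_CUBIC);cv2.imwrite("pics/final.png",A[:,:,::-1])
E
```

```text
[-3.14023869e+00 -2.33152199e-04 -3.11147038e+00] [ 0.10281886 -0.03114864 -0.0409119 ] 0.08541664965503579
[(0, 20), (10, 25), (20, 15), (30, 15), (40, 64), (50, 51), (60, 61), (70, 69), (80, 78), (90, 56), (100, 67), (110, 40), (120, 34), (130, 38), (140, 19), (150, 4), (160, 9), (170, 60), (180, 99), (190, 17), (200, 38), (210, 52), (220, 55), (230, 62), (240, 70), (250, 36), (260, 70), (270, 23), (280, 3), (290, 5), (300, 13), (310, 29), (320, 29), (330, 35), (340, 63), (350, 50)]
pointer angle from -x (deg) 5.5340524985550985
slot 0 tail x [-45.6, -45.5, -45.9, -45.1] y 75.2 121.5
slot 1 tail x [-42.7, -42.6, -40.9, -44.2] y 6.5 54.7
slot 2 tail x [-44.4, -45.0, -44.6, -44.6] y -56.4 -9.4
slot 3 tail x [-33.4, -33.3, -43.7, -43.6] y -120.5 -74.8
t 56.2 grasp [ 0.6442 -0.3035  0.1938] rot [ 3.1405e+00  5.0000e-04 -3.1046e+00] j7 1.64 w 0.0856 F [-1.1  0.6 -0.2] gf 0.0
  shift cm (now axes) [ 0.04 26.42 12.88] turn 1.5877  shift in axes after turn [26.42 -0.49 12.88]
```

View pics/final.png

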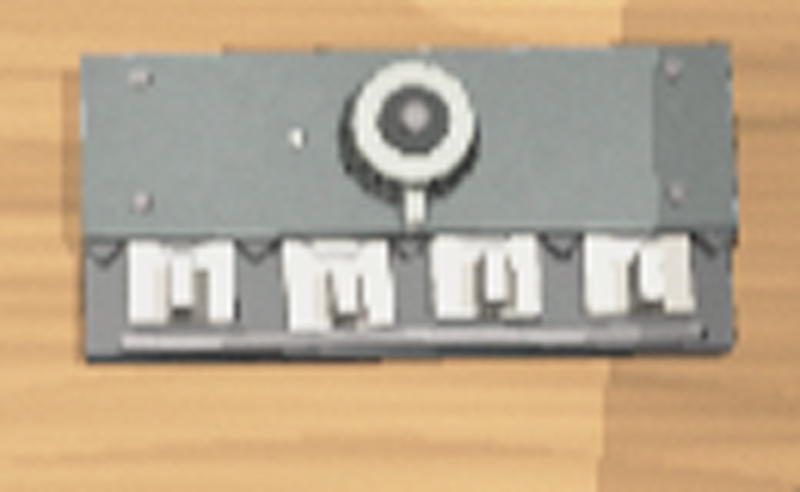

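The ring is locked and the keeper up, but the slab in slot 1 (338,285) has since shifted: slightly turned, its tail (340,330) against the keeper. Probably this was the announced knock. I'll check its height, reopen the ring, push it home, and lock again.

```bash
cat > dep.py <<'E'
from h import *
f=manip.grab_frame("top")
a=.023;c,s=np.cos(a),np.sin(a)
for k,y in enumerate((99,33,-33,-99)):
    o=[]
    for x,dy in((-8,-14),(-8,14),(-28,-14),(-28,14)):
        w=np.array([.5937+(x*c-(y+dy)*s)/1000,-.0387+(x*s+(y+dy)*c)/1000,.03]); p=proj(f,[w])[0]
        o.append(round(float(by_depth(f,[p])[0][2])*1000,1))
    # rib top centre: white at z=.063
    yy,xx=np.mgrid[180:240:.25,300:430:.25]; px=np.c_[xx.ravel(),yy.ravel()]
    print("slot",k,"slab top z mm (front-,front+,tail-,tail+)",o)
E
python3 dep.py
python3 - <<'E'
from h import *
plan(.6345,-.0395,.0695,np.pi+.0365)
E
```

```text
slot 0 slab top z mm (front-,front+,tail-,tail+) [29.4, 31.2, 30.9, 34.5]
slot 1 slab top z mm (front-,front+,tail-,tail+) [29.4, 27.0, 27.6, 30.7]
slot 2 slab top z mm (front-,front+,tail-,tail+) [31.5, 30.9, 28.9, 29.7]
slot 3 slab top z mm (front-,front+,tail-,tail+) [34.6, 32.5, 30.3, 33.4]
t 56.4 grasp [ 0.6445 -0.3025  0.1938] rot [ 3.1409e+00  4.0000e-04 -3.1026e+00] j7 1.64 w 0.0852 F [-0.6  0.8 -0.1] gf 0.0
  shift cm (now axes) [-0.03 26.32 12.43] turn 0.0025  shift in axes after turn [ 0.04 26.32 12.43]
```

>>> send_rows:
  deltas:
    - [[1, 0, 3.76, 0, 0.002], [1, 0, 3.76, 0, 0], [1, 0, 3.76, 0, 0], [1, 0, 3.76, 0, 0], [1, 0, 3.76, 0, 0], [1, 0, 3.76, 0, 0], [1, 0, 3.76, 0, 0], [1, 0, 0, 3, 0], [1, 0, 0, 3, 0], [1, 0, 0, 0, 0]]

```text
t: 57.22
ee_pos: [0.6324, -0.04, 0.2835]
ee_rot: [-3.142, -0.008, -3.104]
force: [-2.0, -0.8, -1.2]
gripper_width: 0.0854
gripper_force: 0.0
```

>>> send_rows:
  deltas:
    - [[1, 0, 0, 0, 0]]

```text
t: 57.3
ee_pos: [0.6343, -0.0408, 0.2875]
ee_rot: [3.142, -0.003, -3.106]
force: [-0.3, -0.3, 0.6]
gripper_width: 0.0855
gripper_force: 0.0
```

Run:
```python
from h import *
plan(.6345,-.0395,.0695,np.pi+.0365)
```

```text
t 57.3 grasp [ 0.6343 -0.0408  0.1325] rot [ 3.1415 -0.0032 -3.106 ] j7 1.17 w 0.0855 F [-0.3 -0.3  0.6] gf 0.0
  shift cm (now axes) [-0.03  0.13  6.3 ] turn -0.0009  shift in axes after turn [-0.03  0.13  6.3 ]
```

>>> send_rows:
  deltas:
    - [[1, 0, 0.1, 2.5, 0], [1, 0, 0, 2, 0], [1, 0, 0, 1.3, 0], [1, 0, 0, 0.5, 0], [1, 0, 0, 0, 0], [1, 0, 0, 0, 0]]

```text
t: 57.8
ee_pos: [0.6355, -0.0404, 0.2266]
ee_rot: [3.141, 0.002, -3.108]
force: [0.7, -0.6, -0.0]
gripper_width: 0.0857
gripper_force: 0.0
```

>>> send_rows:
  deltas:
    - [[0.3, 0, 0, 0, 0], [0.3, 0, 0, 0, 0], [0.3, 0, 0, 0, 0], [0.3, 0, 0, 0, 0], [0.3, 0, 0, 0, 0], [0.3, 0, 0, 0, 0]]
  squeeze: 100

```text
t: 58.3
ee_pos: [0.6354, -0.0396, 0.2272]
ee_rot: [3.141, 0.002, -3.107]
force: [-3.4, 1.4, 10.0]
gripper_width: 0.0485
gripper_force: 101.3
```

>>> send_rows:
  deltas:
    - [[0.3, 0, 0, 0, 0.1], [0.3, 0, 0, 0, 0.1], [0.3, 0, 0, 0, 0.1], [0.3, 0, 0, 0, 0.1], [0.3, 0, 0, 0, 0.1], [0.3, 0, 0, 0, 0.1], [0.3, 0, 0, 0, 0.1], [0.3, 0, 0, 0, 0.1], [0.3, 0, 0, 0, 0.1], [0.3, 0, 0, 0, 0.1]]

```text
t: 59.13
ee_pos: [0.6349, -0.0407, 0.2272]
ee_rot: [-3.141, 0.001, 2.171]
force: [-6.3, -1.5, 13.1]
gripper_width: 0.0485
gripper_force: 102.0
```

>>> send_rows:
  deltas:
    - [[0.3, 0, 0, 0, 0.1], [0.3, 0, 0, 0, 0.1], [0.3, 0, 0, 0, 0.1], [0.3, 0, 0, 0, 0.1], [0.3, 0, 0, 0, 0.1], [0.3, 0, 0, 0, 0.1], [0.3, 0, 0, 0, 0.02], [0.3, 0, 0, 0, 0], [0.3, 0, 0, 0, 0]]

```text
t: 59.88
ee_pos: [0.6343, -0.0408, 0.2271]
ee_rot: [-3.14, 0.003, 1.56]
force: [-8.6, -3.2, 15.4]
gripper_width: 0.0486
gripper_force: 102.3
```

Run:
```python
from h import *
s=manip.read_state();print(s["ee_rot"],s["torque"])
```

```text
[-3.13973894e+00  2.82580112e-03  1.55966477e+00] [-0.58018774  1.73407402  1.40498705]
```

>>> send_rows:
  deltas:
    - [[1, 0, 0, 0, 0], [1, 0, 0, 0, 0], [1, 0, 0, 0, 0], [1, 0, 0, -1, -0.028], [1, 0, 0, -2.5, 0], [1, 0, 0, -3.5, 0], [0, 0, 0, -2, 0], [0, 1.0, -3.6, 0, 0], [0, 1.0, -3.6, 0, 0], [0, 1.2, -3.6, 0, 0]]

```text
t: 60.72
ee_pos: [0.5255, -0.01, 0.3156]
ee_rot: [3.14, -0.0, 1.582]
force: [-0.1, -0.5, 0.3]
gripper_width: 0.039
gripper_force: 0.0
```

>>> send_rows:
  deltas:
    - [[0, 0, 0, 0, 0], [0, 0, 0, 0, 0], [0, 0, 0, 0, 0]]

```text
t: 60.97
ee_pos: [0.5274, -0.01, 0.3158]
ee_rot: [3.14, -0.0, 1.584]
force: [0.7, -0.8, -0.1]
gripper_width: 0.0008
gripper_force: 0.0
```

Run:
```python
from h import *
plan(.525,-.0078,.056,np.pi/2+.018)
g=manip.grab_frame("scene")
for o in manip.outline_of(g,"slab_c"): print(np.round(o["position"]),round(o["p"],2),g["img"][o["pixels"]].mean(0).round())
```

```text
t 61.0 grasp [ 0.5274 -0.01    0.1608] rot [ 3.1397 -0.      1.5836] j7 -0.25 w 0.0008 F [ 0.7 -0.8 -0.1] gf 0.0
  shift cm (now axes) [ 0.22 -0.23 10.48] turn -0.0052  shift in axes after turn [ 0.22 -0.23 10.48]
[384. 204.] 0.83 [ 43.  67. 128.]
[440. 227.] 0.81 [ 46. 118. 117.]
[487. 241.] 0.73 [ 67. 109.  66.]
[268. 273.] 0.61 [116. 113. 111.]
[248. 278.] 0.58 [128. 123. 119.]
[319. 266.] 0.5 [137. 133. 130.]
[287. 295.] 0.23 [ 95.  98. 100.]
```

>>> send_rows:
  deltas:
    - [[0, 0.1, -0.3, 0, -0.005], [0, 0, 0, 3, 0], [0, 0, 0, 3, 0], [0, 0, 0, 3, 0], [0, 0, 0, 1.5, 0], [0, 0, 0, 0, 0], [0, 0, 0, 0, 0]]

```text
t: 61.65
ee_pos: [0.5238, -0.0088, 0.2098]
ee_rot: [-3.14, -0.0, 1.589]
force: [1.2, -0.3, 0.9]
gripper_width: -0.0003
gripper_force: 0.0
```

>>> send_rows:
  deltas:
    - [[0, 0, 0.3, 0, 0], [0, 0, 0.3, 0, 0], [0, 0, 0.2, 0, 0], [0, 0, 0.2, 0, 0], [0, 0, 0.1, 0, 0], [0, 0, 0, 0, 0]]

```text
t: 62.15
ee_pos: [0.5349, -0.0087, 0.2107]
ee_rot: [3.141, 0.0, 1.589]
force: [0.1, -0.5, -0.5]
gripper_width: -0.0001
gripper_force: 0.0
```

>>> send_rows:
  deltas:
    - [[0, 0, 0.1, 0, 0], [0, 0, 0.1, 0, 0], [0, 0, 0.1, 0, 0], [0, 0, 0, 0, 0]]

```text
t: 62.48
ee_pos: [0.5377, -0.0086, 0.2103]
ee_rot: [3.141, -0.0, 1.589]
force: [-0.6, -0.3, -0.2]
gripper_width: 0.0002
gripper_force: 0.0
```

>>> send_rows:
  deltas:
    - [[0, 0, 0.1, 0, 0], [0, 0, 0.1, 0, 0], [0, 0, 0.1, 0, 0], [0, 0, 0, 0, 0]]

```text
t: 62.82
ee_pos: [0.5405, -0.0085, 0.2102]
ee_rot: [-3.141, -0.0, 1.589]
force: [-0.7, -0.1, 0.3]
gripper_width: -0.0001
gripper_force: 0.4
```

Continuing towards the stop (7 N expected near 0.544).

>>> send_rows:
  deltas:
    - [[0, 0, 0.1, 0, 0], [0, 0, 0.1, 0, 0], [0, 0, 0.1, 0, 0], [0, 0, 0, 0, 0]]

```text
t: 63.15
ee_pos: [0.5429, -0.0084, 0.2101]
ee_rot: [-3.139, 0.0, 1.589]
force: [-4.5, 1.2, 2.6]
gripper_width: -0.0001
gripper_force: 2.4
```

>>> send_rows:
  deltas:
    - [[0, 0, 0.1, 0, 0], [0, 0, 0.1, 0, 0], [0, 0, 0, 0, 0]]

```text
t: 63.4
ee_pos: [0.5436, -0.0083, 0.2098]
ee_rot: [-3.136, 0.001, 1.589]
force: [-8.3, 0.6, 7.4]
gripper_width: 0.0001
gripper_force: 4.9
```

>>> send_rows:
  deltas:
    - [[0, 0, 0.1, 0, 0], [0, 0, 0.05, 0, 0], [0, 0, 0, 0, 0]]

```text
t: 63.65
ee_pos: [0.5441, -0.0083, 0.2097]
ee_rot: [-3.133, 0.001, 1.589]
force: [-13.5, 0.5, 11.0]
gripper_width: 0.0002
gripper_force: 6.8
```

>>> send_rows:
  deltas:
    - [[0, 0, -1.5, 0, 0], [0, 0, 0, -3, 0], [0, 0, 0, -3.5, 0], [0, 0, 0, -3.5, 0], [0.5, -3.9, 0, 0, 0], [0.5, -3.9, 0, 0, 0], [0.5, -3.9, 0, 0, 0], [0.5, -3.9, 0, 0, 0], [0.5, -3.9, 0, 0, 0], [0.5, -3.9, 0, 0, 0]]

```text
t: 64.48
ee_pos: [0.5363, -0.2451, 0.3107]
ee_rot: [3.14, 0.001, 1.589]
force: [1.8, 0.2, -0.6]
gripper_width: 0.0425
gripper_force: 0.0
```

>>> send_rows:
  deltas:
    - [[0.5, 0, 0, 0, 0], [0.5, 0, 0, 0, 0]]

```text
t: 64.65
ee_pos: [0.5359, -0.2462, 0.3103]
ee_rot: [3.141, 0.002, 1.583]
force: [0.8, 1.4, -0.1]
gripper_width: 0.0426
gripper_force: 0.0
```

```bash
cat > pose.py <<'E'
from h import *
# side edges (yaw) and tails at slab-top plane in rack frame (yaw .023)
f=manip.grab_frame("top")
yy,xx=np.mgrid[180:240:.25,300:430:.25]; px=np.c_[xx.ravel(),yy.ravel()]
I=cv2.remap(f["img"],xx.astype(np.float32),yy.astype(np.float32),cv2.INTER_LINEAR).reshape(-1,3).astype(int)
P=at_z(f,px,.030)[:,:2]-[.5937,-.0387]; a=.023; c,s=np.cos(a),np.sin(a); L=P@np.array([[c,-s],[s,c]])*1000
w=(I.min(1)>155)
for k,y in enumerate((99,33,-33,-99)):
    e=[]
    for x in(-10,-16,-22,-28):
        q=L[w&(abs(L[:,0]-x)<1)&(abs(L[:,1]-y)<30)][:,1]; e.append((round(float(q.min()-y),1),round(float(q.max()-y),1)) if len(q) else None)
    t=[]
    for d in(-18,-12,12,18):
        q=L[w&(abs(L[:,1]-y-d)<1.5)&(L[:,0]<-5)&(L[:,0]>-39)][:,0]; t.append(round(float(q.min()),1) if len(q) else None)
    print("slot",k,"edges",e,"tail",t)
E
python3 pose.py
python3 - <<'E'
from h import *
plan(.5912-.023,-.0079,.0545,np.pi+.021)
E
```

```text
slot 0 edges [(-24.0, 28.3), (-23.8, 22.4), (-23.7, 29.8), (-22.9, 22.7)] tail [-37.4, -36.7, -36.2, -36.8]
slot 1 edges [(-24.1, 22.2), (-26.6, 22.4), (-26.4, 22.5), (-26.2, 26.0)] tail [-35.3, -32.5, -37.4, -38.0]
slot 2 edges [(-23.1, 24.6), (-23.5, 24.8), (-22.6, 23.8), (-23.0, 23.9)] tail [-34.5, -35.0, -35.9, -35.8]
slot 3 edges [(-21.4, 23.7), (-21.7, 24.0), (-22.1, 24.3), (-23.1, 24.5)] tail [-34.3, -34.2, -34.4, -34.3]
t 64.7 grasp [ 0.5363 -0.2436  0.1553] rot [3.1406e+00 3.0000e-04 1.5867e+00] j7 0.19 w 0.0426 F [0.6 0.5 0.7] gf 0.0
  shift cm (now axes) [23.52  3.56 10.08] turn -1.5759  shift in axes after turn [-3.68 23.5  10.08]
```

Slab 1 is home at one corner but still turned by 3–4°. I grip its rib in line with the slot and seat it squarely.

>>> send_rows:
  deltas:
    - [[0.5, 0, 0, 0, -0.12], [0.5, 0, 0, 0, -0.12], [0.5, 0, 0, 0, -0.12], [0.5, 0, 0, 0, -0.12], [0.5, 0, 0, 0, -0.12], [0.5, 0, 0, 0, -0.12], [0.5, 0, 0, 0, -0.12], [0.5, 0, 0, 0, -0.12], [0.5, 0, 0, 0, -0.12], [0.5, 0, 0, 0, -0.12]]

```text
t: 65.53
ee_pos: [0.5369, -0.2407, 0.3106]
ee_rot: [3.141, 0.001, 2.798]
force: [-0.8, -0.2, 0.3]
gripper_width: 0.0428
gripper_force: 0.0
```

>>> send_rows:
  deltas:
    - [[0.5, 0, 0, 0, -0.12], [0.5, 0, 0, 0, -0.12], [0.5, 0, 0, 0, -0.12], [0.5, 0, 0, 0, -0.016], [0.5, -0.5, 3.35, 0, 0], [0.5, -0.5, 3.35, 0, 0], [0.5, -0.5, 3.35, 0, 0], [0.5, -0.5, 3.35, 0, 0], [0.5, -0.5, 3.35, 0, 0], [0.5, -0.5, 3.35, 0, 0]]

```text
t: 66.37
ee_pos: [0.5615, -0.0382, 0.3106]
ee_rot: [3.141, 0.001, -3.12]
force: [0.3, -0.3, 0.3]
gripper_width: 0.0424
gripper_force: 0.0
```

>>> send_rows:
  deltas:
    - [[0.5, -0.6, 3.35, 0, 0], [0.5, 0, 0, 2, 0], [0.5, 0, 0, 2, 0], [0.5, 0, 0, 0, 0], [0.5, 0, 0, 0, 0]]

```text
t: 66.78
ee_pos: [0.5663, -0.0066, 0.2699]
ee_rot: [3.141, -0.002, -3.119]
force: [-0.5, -0.6, 0.5]
gripper_width: 0.0427
gripper_force: 0.0
```

Run:
```python
from h import *
plan(.5912-.0235,-.0082,.0545,np.pi+.021)
```

```text
t 66.8 grasp [ 0.5663 -0.0066  0.1149] rot [ 3.1414e+00 -1.9000e-03 -3.1188e+00] j7 1.08 w 0.0427 F [-0.5 -0.6  0.5] gf 0.0
  shift cm (now axes) [-0.14 -0.16  6.04] turn 0.0018  shift in axes after turn [-0.14 -0.16  6.04]
```

>>> send_rows:
  deltas:
    - [[0.5, -0.1, -0.14, 2.5, 0.002], [0.5, 0, 0, 2, 0], [0.5, 0, 0, 1, 0], [0.5, 0, 0, 0.3, 0], [0.5, 0, 0, 0, 0], [0.5, 0, 0, 0, 0]]

```text
t: 67.28
ee_pos: [0.5684, -0.0086, 0.2135]
ee_rot: [3.141, 0.002, -3.121]
force: [0.6, 0.0, 0.3]
gripper_width: 0.0427
gripper_force: 0.0
```

>>> send_rows:
  deltas:
    - [[0, 0, 0, 0, 0], [0, 0, 0, 0, 0], [0, 0, 0, 0, 0], [0, 0, 0, 0, 0], [0, 0, 0, 0, 0], [0, 0, 0, 0, 0]]
  squeeze: 80

```text
t: 67.78
ee_pos: [0.5683, -0.0087, 0.2133]
ee_rot: [-3.141, 0.001, -3.12]
force: [-0.3, 0.9, 6.2]
gripper_width: 0.0084
gripper_force: 79.2
```

>>> send_rows:
  deltas:
    - [[0, 0.1, 0, 0, 0], [0, 0.1, 0, -0.05, 0], [0, -0.1, 0, 0, 0], [0, -0.1, 0, 0, 0], [0, 0, 0, 0, 0]]

```text
t: 68.2
ee_pos: [0.5668, -0.0086, 0.2133]
ee_rot: [-3.141, -0.003, -3.12]
force: [-6.3, 0.1, 12.6]
gripper_width: 0.0085
gripper_force: 80.2
```

>>> send_rows:
  deltas:
    - [[0, -0.1, 0, 0, 0], [0, -0.1, 0, 0, 0], [0, 0, 0, 0, 0]]

```text
t: 68.45
ee_pos: [0.5683, -0.0085, 0.2133]
ee_rot: [-3.14, -0.004, -3.12]
force: [-8.8, -0.5, 13.8]
gripper_width: 0.0086
gripper_force: 80.6
```

>>> send_rows:
  deltas:
    - [[0, 0, 0, -0.1, 0], [0, 0, 0, -0.1, 0], [0, 0, 0, 0, 0]]

```text
t: 68.7
ee_pos: [0.5695, -0.0088, 0.2146]
ee_rot: [-3.142, -0.001, -3.12]
force: [-0.2, -0.9, -1.3]
gripper_width: 0.0083
gripper_force: 78.3
```

>>> send_rows:
  deltas:
    - [[0, -0.1, 0, 0, 0], [0, -0.1, 0, 0, 0], [0, 0, 0, 0, 0]]

```text
t: 68.95
ee_pos: [0.5703, -0.0087, 0.2139]
ee_rot: [-3.141, -0.005, -3.12]
force: [-5.4, 1.1, 0.7]
gripper_width: 0.0086
gripper_force: 78.6
```

>>> send_rows:
  deltas:
    - [[0, -0.1, 0, 0, 0], [0, 0, 0, 0.1, 0], [0, 0, 0, 0, 0], [0.4, 0, 0, 0, 0], [0.4, 0, 0, 0, 0], [0.4, 0, 0, 0, 0], [0.4, 0, 0, -1, 0], [0.4, 0, 0, -3, 0], [0.4, 0, 0, -3.5, 0], [0.4, 0, 0, -2.5, 0]]

```text
t: 69.78
ee_pos: [0.5734, -0.0083, 0.3168]
ee_rot: [3.141, 0.002, -3.12]
force: [1.0, 0.6, 1.0]
gripper_width: 0.0344
gripper_force: 0.0
```

>>> send_rows:
  deltas:
    - [[0.4, 0, -3.9, 0, 0], [0.4, 0, -3.9, 0, 0], [0.4, 0, -3.9, 0, 0], [0.4, 0, -3.9, 0, 0], [0.4, 0, -3.9, 0, 0], [0.4, 0, -3.9, 0, 0], [0.4, 0, 0, 0, 0], [0.4, 0, 0, 0, 0]]

```text
t: 70.45
ee_pos: [0.5773, -0.2462, 0.3141]
ee_rot: [-3.14, 0.0, -3.126]
force: [0.3, 1.5, 0.3]
gripper_width: 0.034
gripper_force: 0.0
```

```bash
python3 pose.py
python3 - <<'E'
from h import *
plan(.5898-.0225,.0582,.0555,np.pi+.021)
E
```

```text
slot 0 edges [(-24.0, 22.3), (-23.8, 22.4), (-23.7, 22.6), (-22.9, 22.7)] tail [-37.4, -36.7, -36.2, -36.1]
slot 1 edges [(-23.5, 22.2), (-23.3, 22.4), (-23.1, 22.5), (-22.9, 22.7)] tail [-35.3, -35.2, -34.7, -34.6]
slot 2 edges [(-22.4, 24.6), (-23.5, 24.2), (-22.6, 23.8), (-23.0, 23.3)] tail [-35.1, -35.0, -35.9, -35.8]
slot 3 edges [(-21.4, 23.7), (-21.1, 24.0), (-21.4, 24.3), (-23.0, 24.5)] tail [-33.6, -34.1, -33.8, -34.3]
t 70.5 grasp [ 0.5778 -0.2434  0.1593] rot [ 3.1414e+00  8.0000e-04 -3.1223e+00] j7 1.53 w 0.0342 F [0.6 1.2 0.1] gf 0.0
  shift cm (now axes) [ 0.47 30.17 10.38] turn -0.0017  shift in axes after turn [ 0.41 30.17 10.38]
```

>>> send_rows:
  deltas:
    - [[0.4, 0.05, 3.77, 0, 0], [0.4, 0.05, 3.77, 0, 0], [0.4, 0.05, 3.77, 0, 0], [0.4, 0.05, 3.77, 0, 0], [0.4, 0.05, 3.77, 0, 0], [0.4, 0.05, 3.77, 0, 0], [0.4, 0.05, 3.77, 0, 0], [0.4, 0.05, 3.77, 0, 0], [0.4, 0, 0, 2, 0], [0.4, 0, 0, 2, 0]]

```text
t: 71.33
ee_pos: [0.567, 0.0647, 0.2754]
ee_rot: [3.139, 0.004, -3.112]
force: [-0.3, -0.6, -0.8]
gripper_width: 0.0342
gripper_force: 0.0
```

>>> send_rows:
  deltas:
    - [[0.4, 0, 0, 0, 0], [0.4, 0, 0, 0, 0]]

```text
t: 71.5
ee_pos: [0.5666, 0.0601, 0.2737]
ee_rot: [3.141, -0.002, -3.118]
force: [1.0, 1.2, 0.4]
gripper_width: 0.0341
gripper_force: 0.0
```

Run:
```python
from h import *
plan(.5898-.0225,.0582,.0575,np.pi+.021)
```

```text
t 71.5 grasp [0.5666 0.0601 0.1187] rot [ 3.1413e+00 -1.9000e-03 -3.1180e+00] j7 0.96 w 0.0341 F [1.  1.2 0.4] gf 0.0
  shift cm (now axes) [-0.07 -0.19  6.12] turn 0.0026  shift in axes after turn [-0.07 -0.19  6.12]
```

>>> send_rows:
  deltas:
    - [[0.4, -0.05, -0.17, 2.5, 0.002], [0.4, 0, 0, 2, 0], [0.4, 0, 0, 1.1, 0], [0.4, 0, 0, 0.4, 0], [0.4, 0, 0, 0, 0], [0.4, 0, 0, 0, 0]]

```text
t: 72.0
ee_pos: [0.5684, 0.0574, 0.2149]
ee_rot: [3.141, 0.001, -3.122]
force: [0.7, -0.4, -1.1]
gripper_width: 0.034
gripper_force: 0.0
```

>>> send_rows:
  deltas:
    - [[0, 0, 0, 0, 0], [0, 0, 0, 0, 0], [0, 0, 0, 0, 0], [0, 0, 0, 0, 0], [0, 0, 0, 0, 0], [0, 0, 0, 0, 0]]
  squeeze: 80

```text
t: 72.5
ee_pos: [0.5684, 0.0574, 0.2151]
ee_rot: [3.142, 0.002, -3.122]
force: [-0.9, -0.4, 6.3]
gripper_width: 0.0082
gripper_force: 78.9
```

>>> send_rows:
  deltas:
    - [[0, 0, 0, -0.1, 0], [0, 0, 0, -0.1, 0], [0, 0, 0, 0, 0]]

```text
t: 72.75
ee_pos: [0.5679, 0.0571, 0.216]
ee_rot: [-3.142, 0.0, -3.122]
force: [-0.2, -0.7, -1.0]
gripper_width: 0.0082
gripper_force: 78.2
```

>>> send_rows:
  deltas:
    - [[0, -0.1, 0, 0, 0], [0, -0.1, 0, 0, 0], [0, 0, 0, 0, 0]]

```text
t: 73.0
ee_pos: [0.5692, 0.0571, 0.2154]
ee_rot: [-3.141, -0.002, -3.122]
force: [-3.3, -0.6, 0.8]
gripper_width: 0.0083
gripper_force: 78.1
```

>>> send_rows:
  deltas:
    - [[0, -0.1, 0, 0, 0], [0, -0.05, 0, 0, 0], [0, 0, 0, 0.1, 0], [0.4, 0, 0, 0, 0], [0.4, 0, 0, 0, 0], [0.4, 0, 0, 0, 0], [0.4, 0, 0, -1, 0], [0.4, 0, 0, -3, 0], [0.4, 0, 0, -2.2, 0], [0.4, 0, 0, 0, 0]]

```text
t: 73.83
ee_pos: [0.5734, 0.058, 0.2817]
ee_rot: [3.14, 0.008, -3.122]
force: [1.4, 0.5, 0.4]
gripper_width: 0.0342
gripper_force: 0.0
```

>>> send_rows:
  deltas:
    - [[0.4, 0, -3.3, 0, 0], [0.4, 0, -3.3, 0, 0], [0.4, 0, -3.3, 0, 0], [0.4, 0, -3.3, 0, 0], [0.4, 0, 0, 0, 0], [0.4, 0, 0, 0, 0], [0.4, 0, 0, 0, 0]]

```text
t: 74.42
ee_pos: [0.5741, -0.0743, 0.277]
ee_rot: [3.141, 0.001, -3.122]
force: [0.4, 0.4, 0.5]
gripper_width: 0.0341
gripper_force: 0.0
```

Run:
```python
from h import *
plan(.5926-.0225,-.0737,.0575,np.pi+.021)
```

```text
t 74.4 grasp [ 0.5741 -0.0743  0.122 ] rot [ 3.1408e+00  6.0000e-04 -3.1224e+00] j7 1.20 w 0.0341 F [0.4 0.4 0.5] gf 0.0
  shift cm (now axes) [0.4  0.07 6.45] turn -0.0018  shift in axes after turn [0.39 0.07 6.45]
```

>>> send_rows:
  deltas:
    - [[0.4, 0.35, 0.07, 2.5, -0.002], [0.4, 0, 0, 2, 0], [0.4, 0, 0, 1.4, 0], [0.4, 0, 0, 0.5, 0], [0.4, 0, 0, 0, 0], [0.4, 0, 0, 0, 0]]

```text
t: 74.92
ee_pos: [0.5709, -0.0734, 0.2133]
ee_rot: [3.141, 0.001, -3.119]
force: [-0.1, -1.0, -0.0]
gripper_width: 0.0344
gripper_force: 0.0
```

>>> send_rows:
  deltas:
    - [[0, 0, 0, 0, 0], [0, 0, 0, 0, 0], [0, 0, 0, 0, 0], [0, 0, 0, 0, 0], [0, 0, 0, 0, 0], [0, 0, 0, 0, 0]]

```text
t: 75.42
ee_pos: [0.571, -0.074, 0.214]
ee_rot: [-3.141, 0.002, -3.12]
force: [-0.7, 0.1, 6.6]
gripper_width: 0.0081
gripper_force: 78.9
```

>>> send_rows:
  deltas:
    - [[0, 0, 0, -0.1, 0], [0, 0, 0, -0.1, 0], [0, 0, 0, 0, 0]]

```text
t: 75.67
ee_pos: [0.5704, -0.0743, 0.2149]
ee_rot: [-3.141, 0.0, -3.121]
force: [0.1, 0.3, -0.9]
gripper_width: 0.0081
gripper_force: 78.1
```

>>> send_rows:
  deltas:
    - [[0, -0.1, 0, 0, 0], [0, -0.1, 0, 0, 0], [0, 0, 0, 0, 0]]

```text
t: 75.92
ee_pos: [0.5718, -0.0742, 0.2144]
ee_rot: [-3.141, -0.002, -3.12]
force: [-3.6, -0.1, 0.3]
gripper_width: 0.0083
gripper_force: 78.2
```

>>> send_rows:
  deltas:
    - [[0, -0.1, 0, 0, 0], [0, -0.05, 0, 0, 0], [0, 0, 0, 0.1, 0], [0.4, 0, 0, 0, 0], [0.4, 0, 0, 0, 0], [0.4, 0, 0, 0, 0], [0.4, 0, 0, -1, 0], [0.4, 0, 0, -3, 0], [0.4, 0, 0, -2.2, 0], [0.4, 0, 0, 0, 0]]

```text
t: 76.75
ee_pos: [0.5761, -0.0737, 0.2807]
ee_rot: [-3.141, 0.008, -3.12]
force: [1.0, 0.1, -0.3]
gripper_width: 0.0338
gripper_force: 0.0
```

>>> send_rows:
  deltas:
    - [[0.4, 0.2, -3.3, 0, 0], [0.4, 0, -3.3, 0, 0], [0.4, 0, 0, 0, 0], [0.4, 0, 0, 0, 0], [0.4, 0, 0, 0, 0]]

```text
t: 77.17
ee_pos: [0.5734, -0.1397, 0.276]
ee_rot: [3.141, 0.001, -3.121]
force: [0.2, 0.9, -0.1]
gripper_width: 0.0344
gripper_force: 0.0
```

Run:
```python
from h import *
plan(.594-.0225,-.1397,.0575,np.pi+.021)
```

```text
t 77.2 grasp [ 0.5734 -0.1397  0.121 ] rot [ 3.1409e+00  6.0000e-04 -3.1206e+00] j7 1.32 w 0.0344 F [ 0.2  0.9 -0.1] gf 0.0
  shift cm (now axes) [0.19 0.01 6.35] turn -0.0  shift in axes after turn [0.19 0.01 6.35]
```

>>> send_rows:
  deltas:
    - [[0.4, 0.15, 0, 2.5, 0], [0.4, 0, 0, 2, 0], [0.4, 0, 0, 1.3, 0], [0.4, 0, 0, 0.5, 0], [0.4, 0, 0, 0, 0], [0.4, 0, 0, 0, 0]]

```text
t: 77.67
ee_pos: [0.5723, -0.1394, 0.2133]
ee_rot: [3.141, 0.001, -3.119]
force: [-0.3, -0.6, 0.1]
gripper_width: 0.0341
gripper_force: 0.0
```

>>> send_rows:
  deltas:
    - [[0, 0, 0, 0, 0], [0, 0, 0, 0, 0], [0, 0, 0, 0, 0], [0, 0, 0, 0, 0], [0, 0, 0, 0, 0], [0, 0, 0, 0, 0]]

```text
t: 78.17
ee_pos: [0.5724, -0.1401, 0.214]
ee_rot: [-3.141, 0.002, -3.12]
force: [-1.0, -0.1, 6.5]
gripper_width: 0.0081
gripper_force: 79.0
```

>>> send_rows:
  deltas:
    - [[0, 0, 0, -0.1, 0], [0, 0, 0, -0.1, 0], [0, 0, 0, 0, 0]]

```text
t: 78.42
ee_pos: [0.5717, -0.1403, 0.2149]
ee_rot: [-3.141, -0.0, -3.121]
force: [0.2, 0.3, -0.8]
gripper_width: 0.0081
gripper_force: 78.3
```

>>> send_rows:
  deltas:
    - [[0, -0.1, 0, 0, 0], [0, -0.1, 0, 0, 0], [0, 0, 0, 0, 0]]

```text
t: 78.67
ee_pos: [0.5733, -0.1402, 0.2144]
ee_rot: [-3.141, -0.002, -3.121]
force: [-3.1, -0.4, 0.6]
gripper_width: 0.0083
gripper_force: 78.3
```

>>> send_rows:
  deltas:
    - [[0, -0.1, 0, 0, 0], [0, -0.05, 0, 0, 0], [0, 0, 0, 0.1, 0], [0.4, 0, 0, 0, 0], [0.4, 0, 0, 0, 0], [0.4, 0, 0, 0, 0], [0.4, 0, 0, -1, 0], [0.4, 0, 0, -3.2, 0], [0.4, 0, 0, -3.5, 0], [1, 0, 0, -2, 0]]

```text
t: 79.5
ee_pos: [0.5765, -0.1397, 0.3147]
ee_rot: [-3.141, 0.004, -3.12]
force: [0.8, -0.2, 0.6]
gripper_width: 0.0448
gripper_force: 0.0
```

>>> send_rows:
  deltas:
    - [[1, 0, -3.5, 0, 0.12], [1, 0, 0, 0, 0.12], [1, 0, 0, 0, 0.12], [1, 0, 0, 0, 0.12], [1, 0, 0, 0, 0.12], [1, 0, 0, 0, 0.12], [1, 0, 0, 0, 0.12], [1, 0, 0, 0, 0.12], [1, 0, 0, 0, 0.12], [1, 0, 0, 0, 0.12]]

```text
t: 80.33
ee_pos: [0.5764, -0.1748, 0.3117]
ee_rot: [3.14, 0.0, 1.957]
force: [-0.4, 0.9, -0.5]
gripper_width: 0.0851
gripper_force: 0.0
```

>>> send_rows:
  deltas:
    - [[1, -3.5, 0, 0, 0.12], [1, -3.5, 0, 0, 0.12], [1, 0, 0, 0, 0.12], [1, 0, 0, 0, 0.02], [1, 0, 0, 0, 0], [1, 0, 0, 0, 0]]

```text
t: 80.83
ee_pos: [0.5991, -0.2397, 0.3112]
ee_rot: [3.141, -0.001, 1.588]
force: [0.3, 0.4, 0.2]
gripper_width: 0.0852
gripper_force: 0.0
```

```bash
python3 pose.py; python3 ptr.py
python3 - <<'E'
from h import *
plan(.6343,-.0403,.0695,np.pi/2+.005)
E
```

```text
slot 0 edges [(-23.3, 28.3), (-29.1, 29.7), (-29.6, 29.8), (-29.4, 29.9)] tail [-38.8, -38.7, -36.9, -36.8]
slot 1 edges [(-23.5, 28.2), (-23.3, 28.3), (-23.1, 29.8), (-29.5, 30.0)] tail [-35.3, -35.2, -34.7, -38.7]
slot 2 edges [(-23.7, 24.0), (-23.5, 29.5), (-23.9, 29.7), (-23.0, 29.9)] tail [-34.5, -34.3, -35.9, -35.8]
slot 3 edges [(-22.7, 23.7), (-23.0, 24.0), (-22.7, 23.6), (-23.1, 22.6)] tail [-34.3, -34.2, -34.4, -34.3]
[ 3.14131327e+00 -9.88962264e-04  1.58746729e+00] [-0.01189638  0.041426    0.0373533 ] 0.08540083335462204
[(0, 45), (10, 62), (20, 94), (30, 107), (40, 97), (50, 93), (60, 85), (70, 90), (80, 108), (90, 87), (100, 23), (110, 53), (120, 46), (130, 52), (140, 37), (150, 34), (160, 32), (170, 64), (180, 55), (190, 44), (200, 49), (210, 66), (220, 75), (230, 72), (240, 75), (250, 90), (260, 97), (270, 101), (280, 107), (290, 107), (300, 107), (310, 101), (320, 102), (330, 102), (340, 96), (350, 64)]
pointer angle from -x (deg) 1.951845414357706
t 80.9 grasp [ 0.599  -0.2398  0.156 ] rot [ 3.1414e+00 -8.0000e-04  1.5867e+00] j7 0.15 w 0.0856 F [ 1.  -1.   0.1] gf 0.0
  shift cm (now axes) [19.89  3.85  8.65] turn 0.0109  shift in axes after turn [19.93  3.63  8.65]
```

```bash
cat > pose2.py <<'E'
from h import *
f=manip.grab_frame("top");F=cv2.cvtColor(f["img"],cv2.COLOR_RGB2GRAY).astype(np.float32)
a=.023;c,s=np.cos(a),np.sin(a)
def samp(x,y,z=.03):
    x,y=np.broadcast_arrays(x,y); W=np.c_[.5937+(x*c-y*s).ravel()/1000,-.0387+(x*s+y*c).ravel()/1000,np.full(x.size,z)]
    p=proj(f,W).astype(np.float32); return cv2.remap(F,p[:,:1],p[:,1:],cv2.INTER_LINEAR).reshape(x.shape)
xs=np.arange(-44,-16,.25)
for k,y in enumerate((99,33,-33,-99)):
    o=[]
    for d in(-17,-13,13,17):
        v=samp(xs[:,None],(y+d+np.arange(-2,2.1,.5))[None]).mean(1)
        hi=v[-40:].max();lo=np.min(v[:40]); j=np.where(v>(hi+lo)/2)[0]; 
        g=np.gradient(v); o.append((float(xs[np.argmax(g)]),float(v.max()//1),float(v[xs<-36].min()//1)))
    print("slot",k,o)
E
python3 pose2.py
```

```text
slot 0 [(-35.0, 242.0, 157.0), (-29.5, 215.0, 157.0), (-36.0, 240.0, 152.0), (-35.5, 242.0, 152.0)]
slot 1 [(-35.25, 242.0, 131.0), (-36.0, 218.0, 129.0), (-34.5, 240.0, 138.0), (-34.0, 242.0, 142.0)]
slot 2 [(-33.5, 229.0, 108.0), (-35.25, 202.0, 108.0), (-36.5, 241.0, 124.0), (-36.25, 242.0, 127.0)]
slot 3 [(-35.25, 228.0, 117.0), (-35.75, 228.0, 118.0), (-33.75, 229.0, 130.0), (-35.0, 229.0, 130.0)]
```

All four tails lie at about −35 mm (±0.7), straight. Locking again.

>>> send_rows:
  deltas:
    - [[1, 0, 0, 0, 0.011], [1, 3.32, 0.6, 0, 0], [1, 3.32, 0.6, 0, 0], [1, 3.32, 0.6, 0, 0], [1, 3.32, 0.6, 0, 0], [1, 3.32, 0.6, 0, 0], [1, 3.32, 0.62, 0, 0], [1, 0, 0, 2.5, 0], [1, 0, 0, 0, 0], [1, 0, 0, 0, 0]]

```text
t: 81.82
ee_pos: [0.6342, -0.0417, 0.2849]
ee_rot: [-3.139, 0.0, 1.573]
force: [0.3, 0.1, -0.1]
gripper_width: 0.0853
gripper_force: 0.0
```

Run:
```python
from h import *
plan(.6343,-.0403,.0695,np.pi/2+.005)
```

```text
t 81.8 grasp [ 0.6342 -0.0417  0.1299] rot [-3.1388e+00  4.0000e-04  1.5729e+00] j7 -0.20 w 0.0853 F [ 0.3  0.1 -0.1] gf 0.0
  shift cm (now axes) [0.14 0.01 6.04] turn -0.0029  shift in axes after turn [0.14 0.01 6.04]
```

>>> send_rows:
  deltas:
    - [[1, 0.12, 0, 2.5, 0], [1, 0, 0, 2, 0], [1, 0, 0, 1.1, 0], [1, 0, 0, 0.4, 0], [1, 0, 0, 0, 0], [1, 0, 0, 0, 0]]

```text
t: 82.32
ee_pos: [0.6354, -0.0412, 0.2268]
ee_rot: [3.14, 0.0, 1.571]
force: [0.9, -0.3, 0.5]
gripper_width: 0.0853
gripper_force: 0.0
```

>>> send_rows:
  deltas:
    - [[0.3, 0, 0, 0, 0], [0.3, 0, 0, 0, 0], [0.3, 0, 0, 0, 0], [0.3, 0, 0, 0, 0], [0.3, 0, 0, 0, 0], [0.3, 0, 0, 0, 0]]
  squeeze: 100

```text
t: 82.82
ee_pos: [0.6343, -0.0407, 0.2274]
ee_rot: [-3.14, 0.001, 1.572]
force: [-7.6, -1.0, 13.4]
gripper_width: 0.0485
gripper_force: 101.0
```

>>> send_rows:
  deltas:
    - [[0.3, 0, 0, 0, -0.1], [0.3, 0, 0, 0, -0.1], [0.3, 0, 0, 0, -0.1], [0.3, 0, 0, 0, -0.1], [0.3, 0, 0, 0, -0.1], [0.3, 0, 0, 0, -0.1], [0.3, 0, 0, 0, -0.1], [0.3, 0, 0, 0, -0.1]]

```text
t: 83.48
ee_pos: [0.6348, -0.0404, 0.2274]
ee_rot: [-3.141, 0.0, 2.376]
force: [-4.5, 1.0, 10.2]
gripper_width: 0.0486
gripper_force: 101.4
```

>>> send_rows:
  deltas:
    - [[0.3, 0, 0, 0, -0.1], [0.3, 0, 0, 0, -0.1], [0.3, 0, 0, 0, -0.1], [0.3, 0, 0, 0, -0.1], [0.3, 0, 0, 0, -0.1], [0.3, 0, 0, 0, -0.1], [0.3, 0, 0, 0, -0.1], [0.3, 0, 0, 0, -0.09], [0.3, 0, 0, 0, 0], [0.3, 0, 0, 0, 0]]

```text
t: 84.32
ee_pos: [0.635, -0.0397, 0.2274]
ee_rot: [3.141, 0.001, -3.12]
force: [-3.7, 1.9, 9.7]
gripper_width: 0.0487
gripper_force: 101.8
```

```bash
python3 ptr.py
```

```text
[ 3.14062701e+00  8.62413204e-04 -3.12022403e+00] [0.36663593 0.78431134 0.12102841] 0.04869252344848553
[(160, 7), (170, 67), (180, 101), (190, 18), (200, 2)]
pointer angle from -x (deg) 2.4005472247355613
```

>>> send_rows:
  deltas:
    - [[1, 0, 0, 0, 0], [1, 0, 0, 0, 0], [1, 0, 0, 0, 0], [1, 0, 0, -1, 0], [1, 0, 0, -2.5, 0], [1, 0, 0, -3.5, 0], [1, 0, 0, -3.5, 0], [1, 0, -3, -2, 0], [1, 0, -3.9, 0, 0], [1, 0, -3.9, 0, 0]]

```text
t: 85.2
ee_pos: [0.6377, -0.1488, 0.3541]
ee_rot: [-3.141, 0.005, -3.119]
force: [1.3, -1.3, -0.2]
gripper_width: 0.0854
gripper_force: 0.0
```

>>> send_rows:
  deltas:
    - [[1, 0, -3.9, 0, 0], [1, 0, -3.9, 0, 0], [1, 0, -3.9, 0, 0], [1, 0, -3.9, 0, 0], [1, 0, 0, 0, 0], [1, 0, 0, 0, 0], [1, 0, 0, 0, 0]]

```text
t: 85.78
ee_pos: [0.6402, -0.3041, 0.3513]
ee_rot: [3.141, 0.0, -3.121]
force: [0.7, 1.5, 0.0]
gripper_width: 0.0851
gripper_force: 0.0
```

```bash
sed -i 's/xs=np.arange(-44,-16,.25)/xs=np.arange(-38.5,-16,.25)/; s/v\[-40:\]/v[-30:]/' pose2.py
cat >> pose2.py <<'E'
ys=np.arange(-33,33.1,.25)
for k,y in enumerate((99,33,-33,-99)):
    o=[]
    for x in(-12,-20,-28):
        v=samp((x+np.arange(-2,2.1,.5))[None],(y+ys)[:,None]).mean(1); g=np.gradient(v); m=abs(abs(ys)-23)<5
        o.append((float(ys[np.argmax(np.where(m&(ys<0),g,-99))]),float(ys[np.argmin(np.where(m&(ys>0),g,99))])))
    print("slot",k,"edges",o)
xk=np.arange(-50,-34,.5);print("keeper profile between slots 1,2",samp(xk[:,None],np.arange(-3,4.)[None]).mean(1).round()[::2])
# pointer axis: edges across the pointer at 31 and 37 mm from the ring axis
for r in(30,33,36):
    yv=np.arange(-12,12.1,.25);v=samp(np.full(yv.size,42.-r),yv,.053);q=np.clip(v-np.median(v)-15,0,None);print("pointer y at r",r,((q*yv).sum()/max(q.sum(),1)).round(2))
E
python3 pose2.py
```

```text
slot 0 [(-35.0, 238.0, 144.0), (-29.5, 209.0, 143.0), (-37.0, 236.0, 130.0), (-36.5, 238.0, 129.0)]
slot 1 [(-35.0, 238.0, 125.0), (-36.25, 212.0, 122.0), (-34.5, 236.0, 131.0), (-34.0, 238.0, 135.0)]
slot 2 [(-33.5, 238.0, 111.0), (-35.25, 217.0, 103.0), (-35.5, 236.0, 119.0), (-36.25, 238.0, 120.0)]
slot 3 [(-36.0, 221.0, 110.0), (-35.75, 222.0, 113.0), (-33.75, 236.0, 146.0), (-35.0, 238.0, 133.0)]
slot 0 edges [(-24.25, 20.75), (-24.0, 21.75), (-23.25, 22.75)]
slot 1 edges [(-22.5, 21.5), (-22.5, 22.75), (-23.0, 21.0)]
slot 2 edges [(-23.25, 21.0), (-24.0, 22.25), (-24.0, 21.0)]
slot 3 edges [(-20.25, 23.5), (-23.5, 22.5), (-23.25, 22.75)]
keeper profile between slots 1,2 [ 98. 100. 102. 114. 132. 149. 167. 184. 196. 188. 181. 171. 160. 149.
 148. 149.]
pointer y at r 30 -0.98
pointer y at r 33 -0.92
pointer y at r 36 -0.83
```

```bash
python3 -c "
from rig import manip
print(manip.sign_off())"
```

```text
the job is handed in; nothing more can be done
None
```

The job is handed in. All four white slabs are home in slots of their own, the ring is at its locked mark and the keeper is up. After the first locking the slot 1 slab had shifted, so I reopened the ring, reseated all four slabs and locked again, at 86 s of the 210 s allowed.

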